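# Pull out the fume extractor's filter tray with the hook

## Task

The fume extractor's filter tray is due for inspection. Take the pull hook from its rest, reach under the clear hood, drop the hook into the finger hole of the tray and pull the tray out to its stop; then lay the hook back in its rest as it lay before and let go. Do not touch the tray with the gripper, and leave the other things on the desk where they are.

Things in the scene. Friction and masses are not known exactly. Their poses are not given: they have to be found in the camera images.
- hook: Pull hook, 184 mm long, 90 g: wooden bar handle 100 long x 18 wide x 20 high, then a 7 mm round steel shank, in line with the handle (axis 10 mm above its underside), bent square down at its end. Origin: middle of the handle's underside; x along the handle to the bent end, z up. Starts level in its rest, tip down. Grip it across the 18 mm width, between the posts of the rest.
- hook_tip (a point): Lowest point of the hook's bent tip: at x = 130, y = 0, z = -16 mm in the hook's frame, i.e. 26 mm below the shank's axis. Axes as the hook's.
- rest: Fixed plywood rest: foot 120 x 70 x 12 mm, two forked posts 8 mm thick at x = -38 and +38 mm. The handle lies on the fork floors, 60 mm above the desk; fork sides are 22 mm apart up to 74 mm, then flare to 45 mm at 86 mm. Origin: centre of the foot's underside; x along the handle towards the tip, z up. Hook in place: its origin at 0, 0, 60 mm here, equal axes.
- extractor: Fixed fume extractor: grey case sloping 35 degrees down to its front (-x), 0.33 m high, on a foot 130 x 110 mm. Origin: centre of the foot's underside, z up. The finger hole of the shut tray is at x = -74, y = 0, z = 190 mm. A clear plastic hood stands round the tray's tongue, open above, below and under its front visor; its cheeks are 104 mm apart inside.
- visor (a point): Middle of the lower edge of the hood's clear front visor (fixed): 55 mm down the slope from the hole of the shut tray, 44 mm above the plane of the tongue. Axes as tray_hole. From here the visor is 4 mm thick (to x = -4), 31 mm high (to z = +31) and 112 mm wide. The shank must pass under it, nearly parallel to the slope; the handle stays outside.
- tray_hole (a point): Centre of the finger hole, on the top face of the tray's tongue; moves with the tray. x up the slope, into the case; z square off the tongue, up and frontward; the tray slides out along -x. Round 28 mm hole through the 4 mm aluminium tongue, which reaches 28 mm each way; the tray's front wall, 36 mm high, stands at x = +28 mm. Free space below the tongue.
- tray (a joint): How far the tray is out, in m: 0 shut, 0.075 at its stop. It slides stiffly, stays where it is left, and takes about 2 to 3 N to pull down the slope.
- screw_tin: Bystander: round tin with a red lid, 64 mm across, 24 high, loose on the desk. Origin: centre of its underside.
- tape_roll: Bystander: roll of white tape lying flat on the black mat, 92 mm across, 46 high, loose. Origin: centre of its underside.
Not all that is in view belongs to the job. Of the things that look like the hook, the largest one is meant.

How it is judged:
By the outcome, as a careful person would: the job done as asked, in the order asked, and still so for the second after the job is handed in, with the robot touching nothing.
It also fails if it takes over 51 s, if anything falls off the work surface, if the arm or the gripper's body presses on something with over 40 N, if the wrist force passes 120 N, or if a joint passes its speed limit or range.

## Robot

A 6-joint arm with a two-finger parallel gripper is mounted at the origin on a cart in front of the work surface, level with it; the furniture and walls round the work are solid. World frame = base frame: x ahead of the robot, y to its left, z up, the work surface at z = 0. Lengths are in m, angles in rad, forces in N, time in s.
With the tool pointing down it reaches from about 0.25 to 0.725 m from the base axis. Payload 4 kg.
Tool frame: the origin (TCP) lies between the finger pads; the fingertips stand 8 mm ahead of it and the grasp point (between the pads) lies 11 mm behind it; z points along the fingers, y is the direction in which the jaws open and shut (so a half turn about z gives the same grasp; the last joint's range is limited). The gripper opens to 85 mm and grips with 20 to 120 N. Pads are 22 mm wide; open, the fingers measure 114 mm over their backs; the gripper's body (76 mm by 85 mm) begins 54 mm behind the grasp point. The pads swing forward as they close: fully open they stand 13 mm farther back than shut.
Start: joints at [0, 0.241, 0.005, 1.335, 0, 1.571], TCP at [0.5, -0, 0.239] pointing down, gripper open.
Joint ranges: [-2.72, 2.72], [-1.05, 1.87], [-1.09, 1.28], [-1.99, 2.15], [-1.42, 1.44], [-3.14, 3.14]. Speed limits (rad/s): [2.79, 2.79, 3.14, 3.14, 3.14, 3.14].

## Interface

Orientations are given as a unit quaternion [x, y, z, w].
In Python, from workcell import * gives the robot as it stands.
- The arm moves only by the tool send_rows, never from a script. Its argument "increments" is a list that holds one entry, the list of rows, each a list of 6 numbers: the shift along the tool's x, y, z in units of 50 mm (1.0 is 50 mm), then the turn, a rotation vector about the tool's x, y, z in units of 10 degrees (1.0 is 10 degrees). In form: [[[x, y, z, ax, ay, az], ...]]. A call has 1 to 8 rows; each row shifts and turns the commanded pose from where the row before left it, along the tool's axes as they then stand; what a row does not reach is not made up. A row lasts 1/8 s, in which the tool goes at most 62.5 mm and 10.7 degrees, less where a joint would pass 70% of its speed; a pose out of reach is approached as far as the arm can. A call with a number of a shift or a turn outside -1 to 1 is refused whole. A call with a gripper value outside its range is refused whole. "grip" is the closure, from 0 (fully open) to 1 (shut), set as the call begins (left out, the last holds). The fingers move at their own pace and stop on an object; the grip force is fixed at half the most. Time passes only in rows, so rows that do not move let the fingers close. It gives the time, the measured TCP pose, the force and the opening at its end, in the units of the state.
- get_obs(): the state, without advancing time (a new reading comes with each control period).
- camera(name): name is "scene" or "side" or "wrist"; returns a dict with "color" (384x512x3 uint8, red, green, blue), "z_map" (384x512 float32, m along the optical axis (not along the pixel's ray), 0 where there is no reading), "intrinsics" (3x3 intrinsics, pixels), "pose" (4x4, takes a point from camera to world coordinates); the wrist camera has in their place "mount" (4x4, takes a point from camera to tool coordinates, whose origin is the TCP and whose axes are the flange's). Camera axes: x right, y down, z forward; pixel columns grow to the right and rows downward; lengths in m; the calibration is good to about 2 mm. The wrist camera is an equidistant fisheye: a pixel r from the principal point sees the ray r / f radians off the axis. A picture is of the moment at which its call begins: read the wrist's pose just before it.
- job_done(): hands the job in, once; it reports no verdict.
The state is a dict: "clock": time; "joint_pos": joint angles; "joint_vel": joint speeds; "tau": joint torques, N m; "eef_pos": TCP position; "tool_rot": TCP orientation; "ft_force": force on the tool from outside, world axes, zero at the start; "ft_torque": the same for the moment, N m; "grip_width": finger opening in m.
Only numpy, scipy, OpenCV 4.12 (cv2) and the standard library are available. Lean on these libraries where they do the work, as an engineer would, in place of code of your own. Each camera call takes 0.05 s, during which the arm holds its last target.

## Working session

There is one attempt and no reset: what is moved stays moved. The work goes in short steps, Python scripts to look and compute and a tool call to move; the robot and the scene stay as the last step left them, time stands still between calls to the robot, and variables do not carry over. Pictures are saved under pics/ and viewed, and the job is handed in when it is done.

Besides the shell and the picture viewer there is one more tool, called by a JSON object that holds its "api" and its "payload". send_rows: Moves the arm, as the interface text tells. Its arguments: {"type":"object","properties":{"increments":{"type":"array"},"grip":{"type":"number"}},"required":["increments"]}

```bash
mkdir -p pics; ls
python3 - <<'E'
from workcell import *
import cv2,numpy as np
o=get_obs();print(o)
for n in ["scene","side","wrist"]:
    c=camera(n);cv2.imwrite(f"pics/{n}0.png",c["color"][:,:,::-1]);print(n,c["intrinsics"].tolist(),np.round(c.get("pose",c.get("mount")),4).tolist())
    np.savez(f"{n}0.npz",**c)
E
```

```text
pics
{'clock': 0.0, 'joint_pos': array([-6.83734276e-06,  2.41393551e-01,  3.70877956e-03,  1.33516816e+00,
        8.56932631e-06,  1.57078349e+00]), 'joint_vel': array([-0.00226126, -0.0004154 , -0.00013424, -0.00115543,  0.00090361,
       -0.00113405]), 'tau': array([ 5.50268451e-04, -3.72315860e+01,  2.52406776e+01,  1.67737965e-02,
        2.29149265e-05,  1.14679995e-05]), 'eef_pos': array([ 4.99389546e-01, -8.82261569e-07,  2.38416725e-01]), 'tool_rot': array([ 0.70710429,  0.70710853, -0.00072408, -0.00073016]), 'ft_force': array([ 0.14934092, -1.46050043,  0.23263065]), 'ft_torque': array([ 0.07212989, -0.03016202,  0.04974205]), 'grip_width': 0.08601330737607078}
scene [[480.0335471812653, 0.0, 246.95617156738192], [0.0, 480.0335471812653, 193.4367666875771], [0.0, 0.0, 1.0]] [[0.2921, -0.4906, 0.821, -0.8618], [-0.9564, -0.1497, 0.2508, -0.3714], [-0.0001, -0.8584, -0.5129, 0.9989], [0.0, 0.0, 0.0, 1.0]]
side [[365.62747360079567, 0.0, 249.8158552170628], [0.0, 365.62747360079567, 192.58547747941995], [0.0, 0.0, 1.0]] [[-0.8979, -0.2692, 0.3482, 0.1597], [-0.4401, 0.5538, -0.7068, 0.7136], [-0.0026, -0.7879, -0.6158, 0.7396], [0.0, 0.0, 0.0, 1.0]]
wrist [[297.3186396354542, 0.0, 250.21839068190917], [0.0, 297.3186396354542, 193.62573471964205], [0.0, 0.0, 1.0]] [[0.0005, -0.9589, -0.2838, 0.0736], [1.0, 0.0007, -0.0005, 0.0012], [0.0007, -0.2838, 0.9589, -0.1366], [0.0, 0.0, 0.0, 1.0]]
```

View pics/scene0.png

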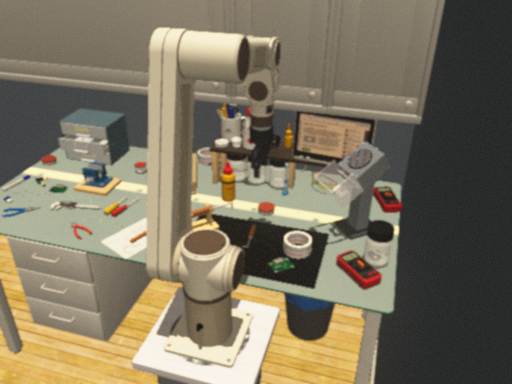

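View pics/side0.png

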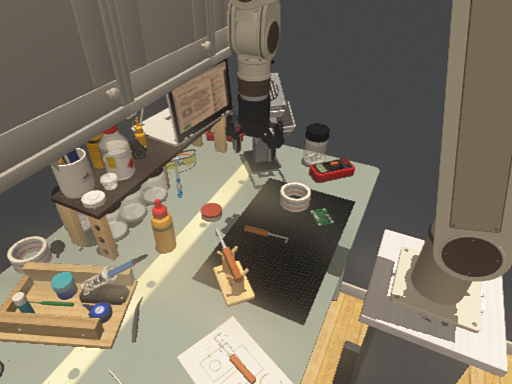

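View pics/wrist0.png

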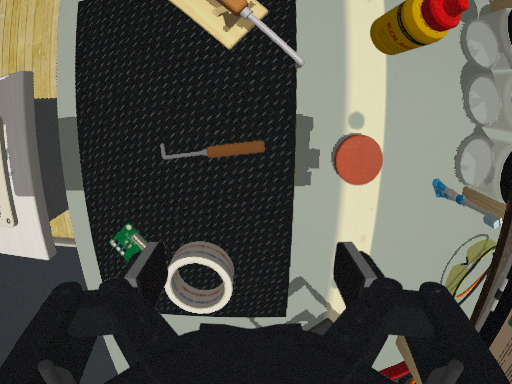

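Scene: rest with the hook near (205,220) and extractor near (360,190). Side: rest near (233,275), extractor hidden behind the gripper near (265,140). The small decoy hook lies on the mat, with another on the paper. I'll zoom in.

```bash
cat > h.py <<'E'
import numpy as np,cv2
from scipy.spatial.transform import Rotation as R
def crop(n,tag,x0,y0,x1,y1,s):
    c=np.load(f"{n}.npz");im=c["color"][y0:y1,x0:x1,::-1]
    cv2.imwrite(f"pics/{tag}.png",cv2.resize(im,None,fx=s,fy=s,interpolation=cv2.INTER_CUBIC))
def pts(c):
    """world xyz image for scene/side"""
    K=c["intrinsics"];z=c["z_map"];v,u=np.mgrid[:z.shape[0],:z.shape[1]]
    P=np.stack([(u-K[0,2])/K[0,0]*z,(v-K[1,2])/K[1,1]*z,z],-1)
    T=c["pose"];return P@T[:3,:3].T+T[:3,3]
def wpts(c,pos,q):
    K=c["intrinsics"];z=c["z_map"];v,u=np.mgrid[:z.shape[0],:z.shape[1]]
    dx=(u-K[0,2])/K[0,0];dy=(v-K[1,2])/K[1,1];r=np.hypot(dx,dy)+1e-9
    k=np.tan(np.minimum(r,1.5))/r
    P=np.stack([dx*k*z,dy*k*z,z],-1)
    M=c["mount"];P=P@M[:3,:3].T+M[:3,3]
    return P@R.from_quat(q).as_matrix().T+np.array(pos)
E
python3 - <<'E'
from h import *
crop("scene0","sc_ex",290,110,420,300,3)
crop("side0","sd_rest",170,200,290,320,5)
crop("side0","sd_ex",210,60,350,200,5)
s=np.load("side0.npz");P=pts(s)
for uv in [(225,290),(233,262),(212,212),(295,190),(320,215),(265,232)]:
    print(uv,P[uv[1],uv[0]].round(3))
s=np.load("scene0.npz");P=pts(s)
for uv in [(267,208),(298,238),(350,228),(367,160)]:
    print(uv,P[uv[1],uv[0]].round(3))
E
```

```text
(225, 290) [0.455 0.25  0.016]
(233, 262) [0.453 0.21  0.077]
(212, 212) [0.624 0.027 0.025]
(295, 190) [ 0.441 -0.187  0.021]
(320, 215) [ 0.336 -0.122  0.006]
(265, 232) [0.451 0.025 0.014]
(267, 208) [0.618 0.002 0.024]
(298, 238) [ 0.462 -0.15   0.027]
(350, 228) [ 0.592 -0.312  0.014]
(367, 160) [ 0.582 -0.337  0.294]
```

View pics/sd_rest.png

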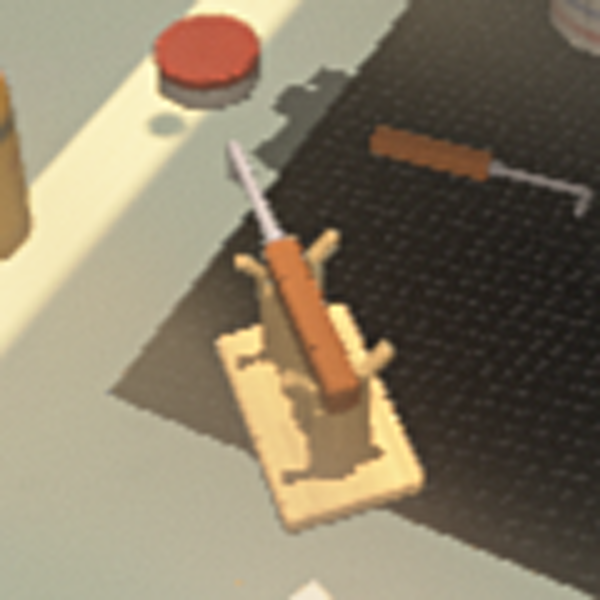

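View pics/sc_ex.png

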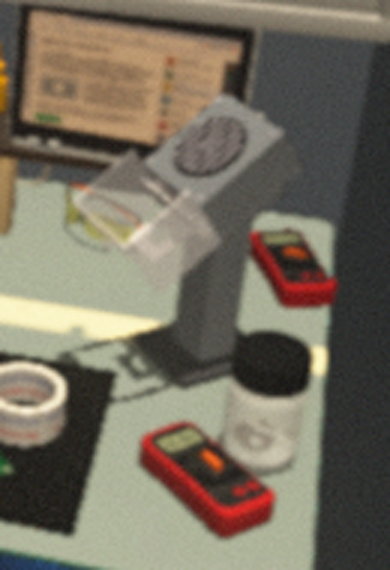

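View pics/sd_ex.png

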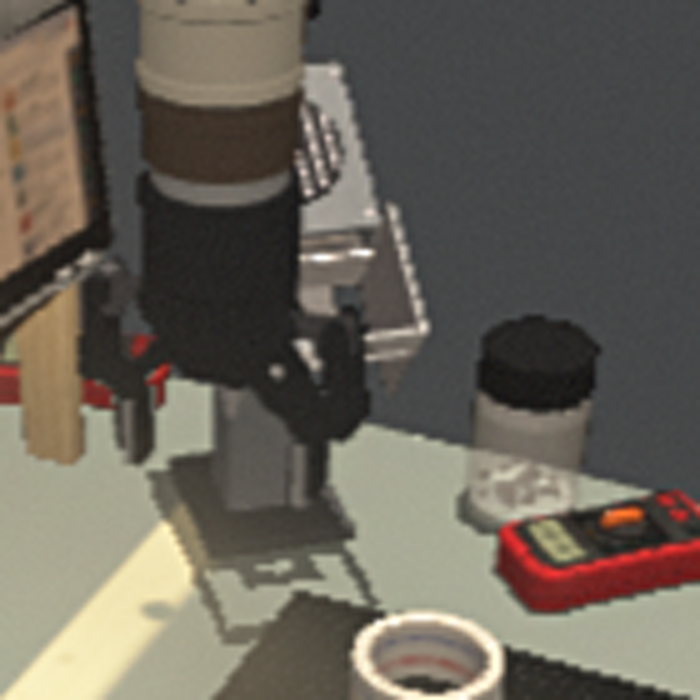

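Run:
```python
from h import *
for n in ["scene0","side0"]:
    c=np.load(n+".npz");P=pts(c);hsv=cv2.cvtColor(c["color"],cv2.COLOR_RGB2HSV)
    # orange handle elevated
    X,Y,Z=P[...,0],P[...,1],P[...,2]
    reg=(X>.35)&(X<.62)&(Y>.02)&(Y<.32)
    m=reg&(Z>.055)&(Z<.095)&(hsv[...,1]>130)&(hsv[...,0]<15)
    Q=P[m];print(n,"handle",m.sum())
    if m.sum()>10:
        r=cv2.minAreaRect((Q[:,:2]*1000).astype(np.float32));print(r,np.percentile(Q[:,2],[5,50,95]),Q.mean(0))
    m=reg&(Z>.006)&(Z<.018)&(hsv[...,1]>40)&(hsv[...,0]<30)&(hsv[...,2]>110)
    Q=P[m]
    if m.sum()>10:print("foot",m.sum(),cv2.minAreaRect((Q[:,:2]*1000).astype(np.float32)),np.median(Q[:,2]))
    m=(X>.45)&(X<.75)&(Y>-.5)&(Y<-.1)&(Z>.03)&(Z<.4)
    ex=P[m]
    for z0 in (.04,.08,.12,.16,.2,.24,.28,.32):
        q=ex[(ex[:,2]>z0-.01)&(ex[:,2]<z0+.01)]
        if len(q)>5: print(z0,len(q),cv2.minAreaRect((q[:,:2]*1000).astype(np.float32)))
```

```text
scene0 handle 106
((457.6379699707031, 202.03570556640625), (21.283824920654297, 76.91578674316406), 44.32643508911133) [0.0636476  0.07551102 0.08102341] [0.45547768 0.20092552 0.07390302]
foot 219 ((513.221435546875, 136.3249053955078), (184.2133026123047, 249.0755615234375), 77.2817611694336) 0.010970514160447697
0.04 239 ((595.2260131835938, -300.67510986328125), (287.648681640625, 372.829833984375), 0.5064499974250793)
0.08 136 ((595.8486938476562, -390.7353820800781), (291.5382385253906, 191.48597717285156), 0.09041948616504669)
0.12 124 ((602.2589111328125, -395.7796325683594), (181.45724487304688, 288.7964782714844), 89.91182708740234)
0.16 177 ((599.5877685546875, -341.74603271484375), (289.25872802734375, 286.62939453125), 89.86968231201172)
0.2 369 ((602.0429077148438, -334.39398193359375), (294.1493225097656, 303.83380126953125), 0.014594223350286484)
0.24 399 ((602.0814819335938, -339.5146484375), (303.13623046875, 290.9748229980469), 88.0347671508789)
0.28 394 ((602.7776489257812, -361.43426513671875), (261.9336242675781, 291.41864013671875), 87.3637924194336)
0.32 155 
[... 614 characters left out ...]
8242188), 22.903182983398438)
0.12 199 ((537.6106567382812, -397.7168273925781), (173.35812377929688, 190.66546630859375), 0.22133460640907288)
0.16 209 ((526.599365234375, -341.87677001953125), (304.41009521484375, 134.04234313964844), 86.34523010253906)
0.2 412 ((565.0585327148438, -376.4817199707031), (307.63677978515625, 275.3334045410156), 58.700992584228516)
0.24 369 ((602.5718994140625, -394.0065002441406), (236.8249969482422, 267.7333679199219), 79.63521575927734)
0.28 447 ((536.9585571289062, -431.378662109375), (201.43133544921875, 207.70462036132812), 22.55895233154297)
0.32 368 ((545.2052001953125, -457.02642822265625), (198.24359130859375, 141.5688934326172), 20.886728286743164)
```

```bash
cat >> h.py <<'E'
def plan(p0,q0,p1,q1,n,tool_off=None):
    """rows (units) for n straight steps from pose0 to pose1"""
    r0=R.from_quat(q0);r1=R.from_quat(q1);dr=(r0.inv()*r1).as_rotvec()/n
    rows=[];p=np.array(p0,float)
    dp=(np.array(p1)-p)/n
    for i in range(n):
        rr=r0*R.from_rotvec(dr*i)
        rows.append(np.r_[rr.inv().apply(dp)/.05, np.degrees(dr)/10])
    return np.array(rows)
def run(p0,q0,rows):
    p=np.array(p0,float);r=R.from_quat(q0)
    for w in rows:
        p=p+r.apply(np.array(w[:3])*.05);r=r*R.from_rotvec(np.radians(np.array(w[3:])*10))
    return p,r.as_quat()
def show(rows): print("["+",".join(str([float(round(x,3)) for x in w]) for w in rows)+"]")
def pose(o): return np.array(o["eef_pos"]),np.array(o["tool_rot"])
def tooldown(yaw):
    "tool z down, tool x at world yaw (deg)"
    x=np.array([np.cos(np.radians(yaw)),np.sin(np.radians(yaw)),0]);z=np.array([0,0,-1.]);y=np.cross(z,x)
    return R.from_matrix(np.c_[x,y,z]).as_quat()
E
python3 - <<'E'
from workcell import *
from h import *
p,q=pose(get_obs())
show(plan(p,q,[.40,.21,.27],tooldown(134.5),6))
E
```

```text
[[0.7, -0.332, -0.104, -0.001, -0.001, -0.742],[0.737, -0.239, -0.104, -0.001, -0.001, -0.742],[0.762, -0.142, -0.104, -0.001, -0.001, -0.742],[0.774, -0.042, -0.104, -0.001, -0.001, -0.742],[0.772, 0.058, -0.105, -0.001, -0.001, -0.742],[0.759, 0.157, -0.105, -0.001, -0.001, -0.742]]
```

Run:
```python
from workcell import *
from h import *
p,q=pose(get_obs())
show(plan(p,q,[.44,.21,.26],tooldown(134.5),6))
```

```text
[[0.7, -0.199, -0.071, -0.001, -0.001, -0.742],[0.72, -0.107, -0.071, -0.001, -0.001, -0.742],[0.727, -0.013, -0.071, -0.001, -0.001, -0.742],[0.723, 0.081, -0.071, -0.001, -0.001, -0.742],[0.706, 0.174, -0.071, -0.001, -0.001, -0.742],[0.678, 0.264, -0.071, -0.001, -0.001, -0.742]]
```

{"api": "send_rows", "payload": {"increments": [[[0.7,-0.2,-0.07,0,0,-0.74],[0.72,-0.11,-0.07,0,0,-0.74],[0.73,-0.01,-0.07,0,0,-0.74],[0.72,0.08,-0.07,0,0,-0.74],[0.71,0.17,-0.07,0,0,-0.74],[0.68,0.26,-0.07,0,0,-0.74],[0,0,0,0,0,0],[0,0,0,0,0,0]]]}}

```text
clock: 1.15
eef_pos: [0.4398, 0.2097, 0.26]
tool_rot: [0.388, 0.922, -0.0, -0.0]
ft_force: [0.8, 0.3, 0.6]
grip_width: 0.0851
```

Run:
```python
from workcell import *
from h import *
o=get_obs();p,q=pose(o);print(o["clock"],p,q,R.from_quat(q).as_matrix().round(3).tolist())
for n in ["wrist","scene","side"]:
    c=camera(n);np.savez(n+"1.npz",p=p,q=q,**c);cv2.imwrite(f"pics/{n}1.png",c["color"][:,:,::-1])
crop("scene1","sc_ex1",290,110,420,300,3)
crop("side1","sd_ex1",210,60,350,200,5)
```

```text
1.15 [0.43981816 0.20971991 0.25995212] [ 3.87771435e-01  9.21755433e-01 -4.67228386e-04 -1.30629502e-04] [[-0.699, 0.715, -0.001], [0.715, 0.699, -0.001], [-0.0, -0.001, -1.0]]
```

View pics/wrist1.png

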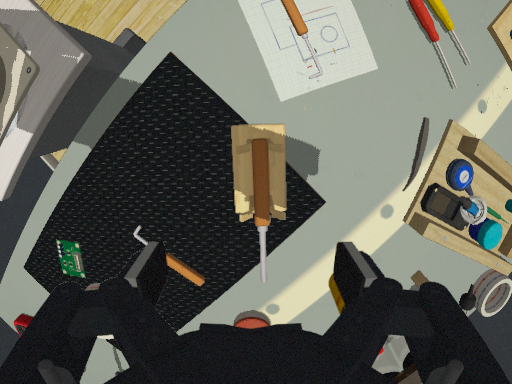

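View pics/sd_ex1.png

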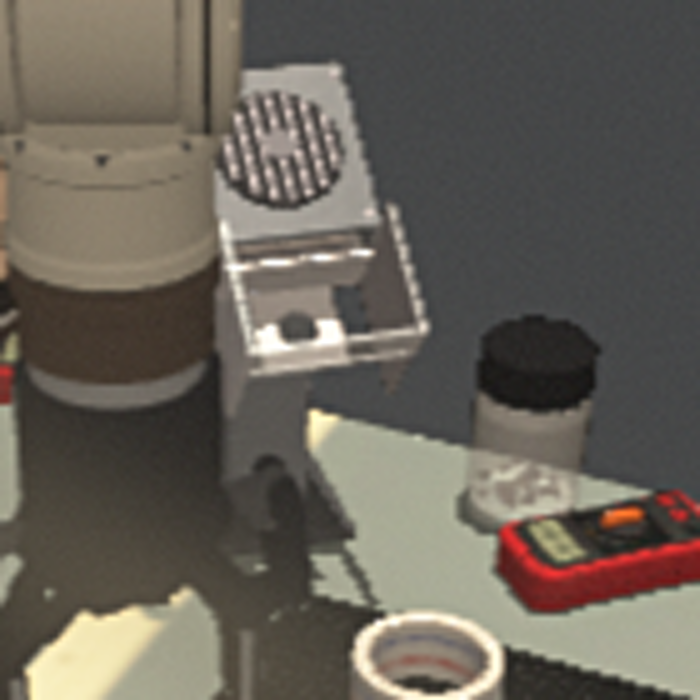

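```bash
cat >> h.py <<'E'
def wray(c,u,v,p,q):
    K=c["intrinsics"];a=np.array([(u-K[0,2])/K[0,0],(v-K[1,2])/K[1,1]]);r=np.hypot(*a)+1e-12
    d=np.r_[a/r*np.sin(r),np.cos(r)];M=c["mount"];W=R.from_quat(q).as_matrix()
    return W@M[:3,3]+p, W@(M[:3,:3]@d)
def ray(c,u,v):
    K=c["intrinsics"];T=c["pose"];d=np.array([(u-K[0,2])/K[0,0],(v-K[1,2])/K[1,1],1]);return T[:3,3],T[:3,:3]@d
def onz(od,z): o,d=od;return o+d*(z-o[2])/d[2]
E
python3 - <<'E'
from h import *
c=np.load("wrist1.npz");p,q=c["p"],c["q"];P=wpts(c,p,q);hsv=cv2.cvtColor(c["color"],cv2.COLOR_RGB2HSV)
m=(P[...,2]>.055)&(hsv[...,1]>130)&(hsv[...,0]<15);m[:,:235]=0;m[:,290:]=0;m[:130]=0;m[235:]=0
v,u=np.nonzero(m);print(m.sum(),u.min(),u.max(),v.min(),v.max(), np.median(P[m][:,2]))
Q=np.array([onz(wray(c,a,b,p,q),.08) for a,b in zip(u,v)])
print(cv2.minAreaRect((Q[:,:2]*1000).astype(np.float32)),Q.mean(0))
# side edges: per-row mid
mid=[]
for r in range(145,218,4):
    cc=np.nonzero(m[r])[0]
    if len(cc)>5: mid.append(onz(wray(c,(cc[0]+cc[-1])/2,r,p,q),.08)[:2])
mid=np.array(mid);l=cv2.fitLine((mid*1000).astype(np.float32),cv2.DIST_L2,0,.01,.01).ravel();print("line",l,np.degrees(np.arctan2(l[1],l[0])))
for uv in [(264,281),(263,228)]: print(uv,onz(wray(c,*uv,p,q),.07),P[uv[1],uv[0]])
for n in["side0","side1"]:
    s=np.load(n+".npz");od=ray(s,269.6,125);print("hole",onz(od,.19),pts(s)[120:131,269])
    sP=pts(s)
    # slope top of case plate
s=np.load("side1.npz");P=pts(s)
for uv in [(258,74),(277,73.5),(285,104),(256,106)]: print(uv,P[int(uv[1])+1,int(uv[0])].round(3))
E
```

```text
1082 252 269 139 225 0.08166427518699104
((456.0096740722656, 212.10604858398438), (17.00418472290039, 98.8682632446289), 46.8651123046875) [0.45248348 0.21528183 0.08      ]
line [  0.7318557   -0.68145967 454.16275    213.80565   ] -42.957806
(264, 281) [0.55313244 0.12172045 0.07      ] [0.55082714 0.12372332 0.0746328 ]
(263, 228) [0.49852251 0.17373485 0.07      ] [0.49599327 0.17582519 0.07765546]
hole [ 0.56804552 -0.25993534  0.19      ] [[ 0.46149093 -0.00126948  0.34850406]
 [ 0.46278078 -0.00452111  0.34416904]
 [ 0.46235269 -0.00370359  0.34205696]
 [ 0.45952536  0.00280161  0.34311431]
 [ 0.45921613  0.00333832  0.34085814]
 [ 0.45833842  0.00522304  0.33935823]
 [ 0.45828197  0.00515951  0.3367547 ]
 [ 0.45823006  0.00508445  0.33413473]
 [ 0.5402411  -0.18981114  0.21929359]
 [ 0.53974901 -0.1888974   0.21651287]
 [ 0.46600843 -0.01399178  0.31521862]]
hole [ 0.56804552 -0.25993534  0.19      ] [[ 0.58100697 -0.28437565  0.19360712]
 [ 0.57896227 -0.27980373  0.19257284]
 [ 0.57906475 -0.28031925  0.18873857]
 [ 0.59520176 -0.31884944  0.16368125]
 [ 0.59665879 -0.32259018  0.15786619]
 [ 0.59623758 -0.32187877  0.15452632]
 [ 0.59755483 -0.32529286  0.14883186]
 [ 0.5963093  -0.3226275   0.14657824]
 [ 0.54025805 -0.1898514   0.2192704 ]
 [ 0.5399456  -0.18936425  0.21624227]
 [ 0.54085605 -0.19178261  0.21151073]]
(258, 74) [ 0.646 -0.336  0.314]
(277, 73.5) [ 0.598 -0.378  0.311]
(285, 104) [ 0.537 -0.307  0.245]
(256, 106) [ 0.611 -0.248  0.248]
```

Run:
```python
from h import *
for n,poly in [("side1",[(258,76),(276,76),(283,100),(259,103)]),("scene1",None)]:
    c=np.load(n+".npz");P=pts(c);H=np.zeros(P.shape[:2],np.uint8)
    if poly is None: poly=[(368,146),(382,152),(366,174),(345,168)]
    cv2.fillPoly(H,[np.array(poly)],1)
    Q=P[(H>0)&(c["z_map"]>0)];
    for _ in range(4):
        m=np.median(Q,0) if _==0 else Q.mean(0);U,S,V=np.linalg.svd(Q-Q.mean(0),full_matrices=False);nn=V[2]*np.sign(V[2,2]);d=(Q-Q.mean(0))@nn;Q=Q[np.abs(d)<2.5*d.std()+1e-4]
    print(n,len(Q),nn,"tilt",np.degrees(np.arccos(nn[2])),"front yaw",np.degrees(np.arctan2(nn[1],nn[0])),d.std(),Q.mean(0))
crop("scene1","sc_ex1b",310,130,400,250,5)
```

```text
side1 577 [-0.4071977   0.40992876  0.81617917] tilt 35.295876606380844 front yaw 134.80850311878595 0.002505826494769845 [ 0.59767412 -0.31514198  0.28280773]
scene1 522 [-0.409417    0.39618464  0.82183663] tilt 34.730927583956976 front yaw 135.94102395041006 0.0032553189323565692 [ 0.59164174 -0.32889402  0.28707755]
```

View pics/sc_ex1b.png

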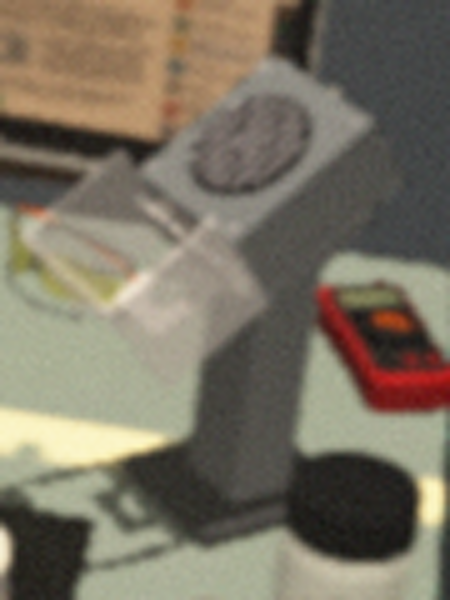

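Run:
```python
from workcell import *
from h import *
p,q=pose(get_obs())
r=plan(p,q,[.4555,.212,.10],tooldown(136.7),4);show(r)
p,q=run(p,q,np.round(r,2));r=plan(p,q,[.4555,.212,.059],tooldown(136.7),2);show(r)
```

```text
[[-0.043, 0.066, 0.8, -0.001, 0.0, -0.06],[-0.044, 0.065, 0.8, -0.001, 0.0, -0.06],[-0.045, 0.064, 0.8, -0.001, 0.0, -0.06],[-0.045, 0.064, 0.8, -0.001, 0.0, -0.06]]
[[-0.003, -0.0, 0.411, -0.002, 0.0, -0.0],[-0.003, -0.0, 0.411, -0.002, 0.0, -0.0]]
```

{"api": "send_rows", "payload": {"increments": [[[-0.04,0.07,0.8,0,0,-0.06],[-0.04,0.06,0.8,0,0,-0.06],[-0.05,0.06,0.8,0,0,-0.06],[-0.05,0.06,0.8,0,0,-0.06],[0,0,0,0,0,0]]]}}

```text
clock: 1.92
eef_pos: [0.4529, 0.2105, 0.0975]
tool_rot: [0.369, 0.929, -0.003, -0.003]
ft_force: [-0.2, -0.2, 0.0]
grip_width: 0.0855
```

Run:
```python
from workcell import *
from h import *
o=get_obs();p,q=pose(o);print(p,R.from_quat(q).as_matrix().round(3).tolist())
for n in ["wrist"]:
    c=camera(n);np.savez(n+"2.npz",p=p,q=q,**c);cv2.imwrite(f"pics/{n}2.png",c["color"][:,:,::-1])
```

```text
[0.4529196  0.21052044 0.09745142] [[-0.728, 0.686, -0.007], [0.686, 0.728, -0.003], [0.003, -0.007, -1.0]]
```

View pics/wrist2.png

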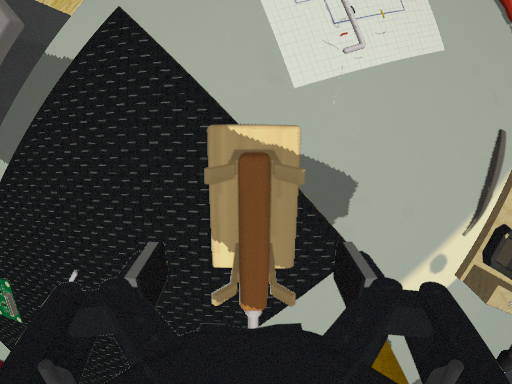

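Run:
```python
from h import *
c=np.load("wrist2.npz");p,q=c["p"],c["q"];hsv=cv2.cvtColor(c["color"],cv2.COLOR_RGB2HSV)
m=(hsv[...,1]>130)&(hsv[...,0]<12)&(hsv[...,2]<190);m[:,:230]=0;m[:,280:]=0;m[:140]=0;m[315:]=0
mid=[];w=[]
for r in range(160,305,5):
    cc=np.nonzero(m[r])[0]
    if len(cc)>5:
        a=onz(wray(c,cc[0]-.5,r,p,q),.08);b=onz(wray(c,cc[-1]+.5,r,p,q),.08);mid.append((a+b)[:2]/2);w.append(np.linalg.norm(a-b))
mid=np.array(mid);print(np.round(w,4))
l=cv2.fitLine((mid*1000).astype(np.float32),cv2.DIST_L2,0,.01,.01).ravel();print("line",l,np.degrees(np.arctan2(l[1],l[0])))
a=onz(wray(c,255,152.5,p,q),.08);b=onz(wray(c,253,309.5,p,q),.08);print(a,b,(a+b)/2,np.linalg.norm(a-b))
```

```text
[]Traceback (most recent call last):
  File "<stdin>", line 10, in <module>
cv2.error: OpenCV(4.12.0) /io/opencv/modules/imgproc/src/linefit.cpp:618: error: (-215:Assertion failed) npoints2 >= 0 || npoints3 >= 0 in function 'fitLine'
```

Run:
```python
from h import *
c=np.load("wrist2.npz");p,q=c["p"],c["q"];hsv=cv2.cvtColor(c["color"],cv2.COLOR_RGB2HSV)
print(hsv[230,225:285:3].tolist())
m=(hsv[...,1]>150)&(hsv[...,0]<20);m[:,:230]=0;m[:,280:]=0;m[:140]=0;m[315:]=0
print(m.sum())
mid=[];w=[]
for r in range(160,305,5):
    cc=np.nonzero(m[r])[0]
    if len(cc)>5:
        a=onz(wray(c,cc[0]-.5,r,p,q),.08);b=onz(wray(c,cc[-1]+.5,r,p,q),.08);mid.append((a+b)[:2]/2);w.append(np.linalg.norm(a-b))
mid=np.array(mid);print(np.round(w,4))
l=cv2.fitLine((mid*1000).astype(np.float32),cv2.DIST_L2,0,.01,.01).ravel();print("line",l,np.degrees(np.arctan2(l[1],l[0])))
a=onz(wray(c,255,152.5,p,q),.08);b=onz(wray(c,253,309.5,p,q),.08);print(a,b,(a+b)/2,np.linalg.norm(a-b))
```

```text
[[20, 113, 156], [20, 107, 152], [21, 110, 149], [20, 109, 147], [20, 114, 143], [12, 158, 95], [13, 166, 106], [13, 174, 107], [13, 162, 113], [14, 181, 110], [14, 181, 110], [14, 181, 110], [15, 184, 111], [13, 172, 110], [11, 168, 103], [17, 118, 128], [20, 116, 143], [20, 114, 145], [19, 112, 150], [20, 115, 148]]
4629
[0.0163 0.0169 0.0175 0.017  0.0171 0.0166 0.0167 0.0168 0.0169 0.017
 0.0171 0.0172 0.0173 0.0168 0.0169 0.017  0.0172 0.0173 0.0168 0.017
 0.0171 0.0172 0.0174 0.0169 0.0171 0.0166 0.0162 0.0163 0.0165]
line [  0.7293283  -0.6841639 452.66574   215.9092   ] -43.169895
[0.41994114 0.2473598  0.08      ] [0.49266708 0.17789917 0.08      ] [0.45630411 0.21262949 0.08      ] 0.10056759116378917
```

Run:
```python
from workcell import *
from h import *
p,q=pose(get_obs());print(p,q)
show(plan(p,q,[.456,.2126,.059],tooldown(136.8),2))
```

```text
[0.45443971 0.21139832 0.09957019] [ 0.36895516  0.9294456  -0.00126633 -0.00117104]
[[-0.004, 0.021, 0.406, -0.009, -0.004, -0.005],[-0.003, 0.02, 0.406, -0.009, -0.004, -0.005]]
```

Nearly settled; descend, then close.

{"api": "send_rows", "payload": {"increments": [[[0,0.02,0.41,0,0,0],[0,0.01,0.41,0,0,0],[0,0,0,0,0,0],[0,0,0,0,0,0]]]}}

```text
clock: 2.48
eef_pos: [0.4575, 0.2141, 0.0612]
tool_rot: [0.368, 0.93, 0.001, 0.001]
ft_force: [0.6, -0.0, -0.1]
grip_width: 0.0852
```

{"api": "send_rows", "payload": {"increments": [[[0,0,0,0,0,0],[0,0,0,0,0,0],[0,0,0,0,0,0],[0,0,0,0,0,0],[0,0,0,0,0,0],[0,0,0,0,0,0]]], "grip": 1}}

```text
clock: 3.22
eef_pos: [0.4556, 0.2129, 0.0596]
tool_rot: [0.368, 0.93, -0.001, -0.0]
ft_force: [-3.0, -2.4, 5.8]
grip_width: 0.0172
```

Run:
```python
from workcell import *
from h import *
o=get_obs();p,q=pose(o);print(p,q,o["grip_width"],o["ft_force"],R.from_quat(q).as_matrix().round(3).tolist())
c=camera("wrist");np.savez("wrist3.npz",p=p,q=q,**c);cv2.imwrite(f"pics/wrist3.png",c["color"][:,:,::-1])
```

```text
[0.45555743 0.2128994  0.05960051] [ 3.68289477e-01  9.29710701e-01 -9.12644180e-04 -2.03855490e-04] 0.01724406446812191 [-2.98779303 -2.38853754  5.84796231] [[-0.729, 0.685, -0.001], [0.685, 0.729, -0.002], [-0.0, -0.002, -1.0]]
```

View pics/wrist3.png

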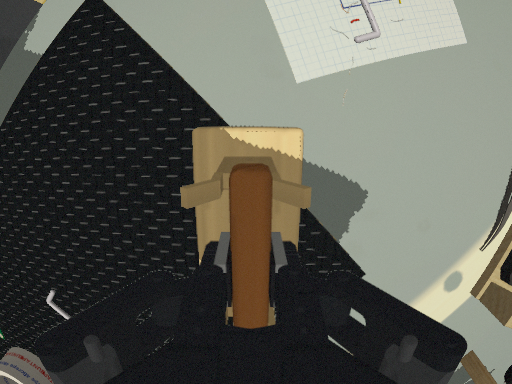

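```bash
cat >> h.py <<'E'
HOLE=np.array([.568,-.260,.190]);PSI=-44.7
def tray(psi=None):
    psi=np.radians(PSI if psi is None else psi);e=np.array([np.cos(psi),np.sin(psi),0]);k=np.array([0,0,1.]);a=np.radians(35)
    X=np.cos(a)*e+np.sin(a)*k;Z=-np.sin(a)*e+np.cos(a)*k;return np.c_[X,np.cross(Z,X),Z]
def toolfor(tip,hole=None):
    """TCP pose so that hook tip is at tray coords tip (m), hook axes = tray axes"""
    T=tray();h=HOLE if hole is None else hole
    org=h+T@(np.array(tip)-np.array([.130,0,-.016]))
    M=T@np.diag([-1,1,-1]); return org-M@GO,R.from_matrix(M).as_quat()
# hook origin in tool frame (measured at grasp)
_M=R.from_quat([.368289,.92971,-.00091,-.0002]).as_matrix()
GO=_M.T@(np.array([.4563,.2126,.060])-np.array([.45556,.2129,.0596]))
E
python3 - <<'E'
from h import *
c=np.load("wrist0.npz");p=np.array([.49939,0,.2384]);q=np.array([.7071,.7071,-.0007,-.0007])
P=wpts(c,p,q);
m=(P[...,2]>.035)&(P[...,2]<.06)&(P[...,0]>.38)&(P[...,0]<.54)&(P[...,1]>-.24)&(P[...,1]<-.08)
m[:,:160]=0
Q=P[m];print("tape",m.sum(),cv2.minEnclosingCircle((Q[:,:2]*1000).astype(np.float32)),np.median(Q[:,2]))
s=np.load("scene1.npz");P=pts(s);m=(P[...,2]>.035)&(P[...,2]<.06)&(P[...,0]>.38)&(P[...,0]<.54)&(P[...,1]>-.24)&(P[...,1]<-.08)
Q=P[m];print("tape",m.sum(),cv2.minEnclosingCircle((Q[:,:2]*1000).astype(np.float32)),np.median(Q[:,2]))
print(GO)
for t in [(-.1,0,.09),(-.1,0,.008),(0,0,.008),(0,0,-.009),(-.085,0,-.009)]: print(t,toolfor(t)[0].round(4))
E
```

```text
tape 1820 ((429.7066650390625, -150.00894165039062), 46.872352600097656) 0.04982586854460311
tape 275 ((427.5680847167969, -152.75135803222656), 50.22856521606445) 0.045330575451843824
[-0.00074482  0.0002874  -0.00040031]
(-0.1, 0, 0.09) [ 0.3904 -0.0846  0.1442]
(-0.1, 0, 0.008) [ 0.4238 -0.1177  0.077 ]
(0, 0, 0.008) [ 0.482  -0.1753  0.1343]
(0, 0, -0.009) [ 0.489  -0.1822  0.1204]
(-0.085, 0, -0.009) [ 0.4395 -0.1332  0.0717]
```

{"api": "send_rows", "payload": {"increments": [[[0,0,-0.3,0,0,0],[0,0,-0.6,0,0,0],[0,0,-0.8,0,0,0],[0,0,-0.8,0,0,0]]]}}

```text
clock: 3.78
eef_pos: [0.4562, 0.2139, 0.1862]
tool_rot: [0.368, 0.93, 0.0, 0.0]
ft_force: [0.2, -0.0, -1.7]
grip_width: 0.0171
```

Run:
```python
from workcell import *
from h import *
o=get_obs();p,q=pose(o);print(o["clock"],p)
p=[.4556,.2129,.1846];q=[.36829,.92971,-.0005,-.0002]
t=toolfor((-.11,0,.10));print(t)
r=plan(p,q,*t,8);show(r); print(run(p,q,np.round(r,2)))
```

```text
3.775 [0.45620815 0.21387907 0.18617416]
(array([ 0.38049374, -0.07485143,  0.14660817]), array([ 0.36266366,  0.88207204, -0.11434741,  0.27811625]))
[[-0.356, -0.653, 0.096, 0.005, -0.437, 0.018],[-0.35, -0.651, 0.123, 0.005, -0.437, 0.018],[-0.341, -0.65, 0.15, 0.005, -0.437, 0.018],[-0.331, -0.649, 0.176, 0.005, -0.437, 0.018],[-0.318, -0.648, 0.202, 0.005, -0.437, 0.018],[-0.304, -0.647, 0.226, 0.005, -0.437, 0.018],[-0.288, -0.646, 0.249, 0.005, -0.437, 0.018],[-0.27, -0.644, 0.271, 0.005, -0.437, 0.018]]
(array([ 0.38054065, -0.07495579,  0.14566699]), array([ 0.36364194,  0.88110118, -0.11183555,  0.28092358]))
```

{"api": "send_rows", "payload": {"increments": [[[-0.36,-0.65,0.1,0,-0.44,0.02],[-0.35,-0.65,0.12,0,-0.44,0.02],[-0.34,-0.65,0.15,0,-0.44,0.02],[-0.33,-0.65,0.18,0,-0.44,0.02],[-0.32,-0.65,0.2,0,-0.44,0.02],[-0.3,-0.65,0.23,0,-0.44,0.02],[-0.29,-0.65,0.25,0.02,-0.44,0.02],[-0.27,-0.64,0.27,0.02,-0.42,0.02]]]}}

```text
clock: 4.78
eef_pos: [0.3813, -0.0748, 0.146]
tool_rot: [0.364, 0.881, -0.114, 0.28]
ft_force: [0.3, 0.5, -0.3]
grip_width: 0.0168
```

{"api": "send_rows", "payload": {"increments": [[[0,0,0,0,0,0],[0,0,0,0,0,0],[0,0,0,0,0,0]]]}}

```text
clock: 5.15
eef_pos: [0.3828, -0.0734, 0.1464]
tool_rot: [0.364, 0.881, -0.113, 0.279]
ft_force: [0.3, 0.6, -0.9]
grip_width: 0.017
```

Run:
```python
from workcell import *
from h import *
o=get_obs();p,q=pose(o);print(o["clock"],p,q,o["grip_width"],o["joint_pos"].round(2))
for n in ["wrist","side","scene"]:
    c=camera(n);np.savez(n+"4.npz",p=p,q=q,**c);cv2.imwrite(f"pics/{n}4.png",c["color"][:,:,::-1])
crop("wrist4","wr4",180,230,340,350,5)
crop("side4","sd_ex4",210,60,350,200,5)
```

```text
5.15 [ 0.38283916 -0.07342441  0.14635115] [ 0.36443227  0.88120015 -0.11290861  0.27915418] 0.017045689062705302 [ 0.17 -0.16 -0.86  0.48 -0.49  0.86]
```

View pics/wrist4.png

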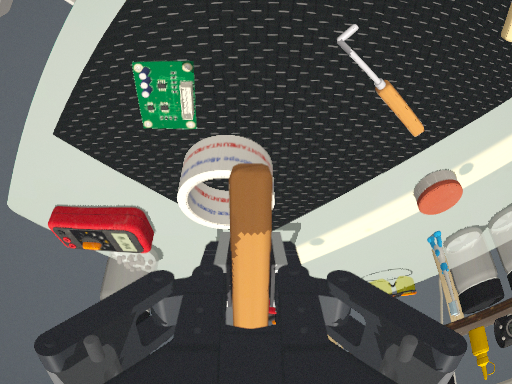

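View pics/sd_ex4.png

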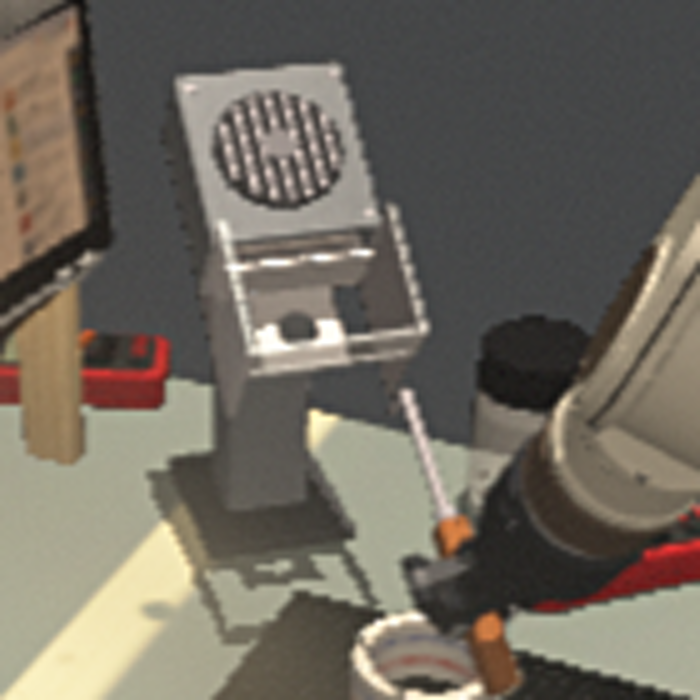

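View pics/scene4.png

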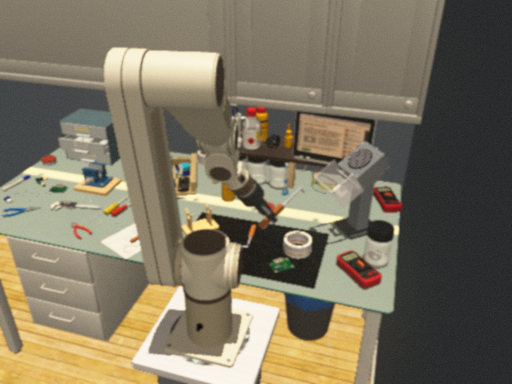

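```bash
cat >> h.py <<'E'
def proj(c,X):
    T=c["pose"];d=T[:3,:3].T@(np.array(X)-T[:3,3]);K=c["intrinsics"];return np.array([K[0,0]*d[0]/d[2]+K[0,2],K[1,1]*d[1]/d[2]+K[1,2]])
def overlay(n,tag,x0,y0,x1,y1,s,p,q,out=0.):
    c=np.load(n+".npz");im=cv2.resize(c["color"][y0:y1,x0:x1,::-1],None,fx=s,fy=s,interpolation=cv2.INTER_CUBIC)
    T=tray()
    W=lambda t:HOLE+T@np.array(t)
    px=lambda X:tuple(int(round(k)) for k in ((proj(c,X)-[x0,y0]+.5)*s-.5))
    for k in range(0,360,15): cv2.circle(im,px(W([-out+.014*np.cos(np.radians(k)),.014*np.sin(np.radians(k)),0])),1,(0,255,0),-1)
    for a,b in [((-.055,-.056,.044),(-.055,.056,.044)),((-.055,-.056,.075),(-.055,.056,.075)),((-.055,-.056,.044),(-.055,-.056,.075)),((-.055,.056,.044),(-.055,.056,.075))]:
        cv2.line(im,px(W(a)),px(W(b)),(255,0,255),1)
    for y in (-.028,.028):cv2.circle(im,px(W([-out-.028,y,0])),2,(255,255,0),-1)
    M=R.from_quat(q).as_matrix();H=M@np.diag([-1,1,-1]);o=p+M@GO
    for t in [(.13,0,-.016),(.1335,0,.010),(.05,0,.01)]:cv2.circle(im,px(o+H@np.array(t)),2,(0,0,255),-1)
    tip=T.T@(o+H@np.array([.13,0,-.016])-HOLE);print("tip in tray",tip.round(4),"hook x in tray",(T.T@H[:,0]).round(3))
    cv2.imwrite(f"pics/{tag}.png",im)
E
python3 - <<'E'
from h import *
c=np.load("side4.npz");p,q=c["p"],c["q"]
overlay("side4","ov_sd4",230,70,330,200,5,p,q)
c=np.load("scene4.npz");overlay("scene4","ov_sc4",250,140,400,240,5,p,q)
E
```

```text
tip in tray [-0.1096  0.0021  0.0995] hook x in tray [ 1.    -0.005  0.001]
tip in tray [-0.1096  0.0021  0.0995] hook x in tray [ 1.    -0.005  0.001]
```

View pics/ov_sd4.png

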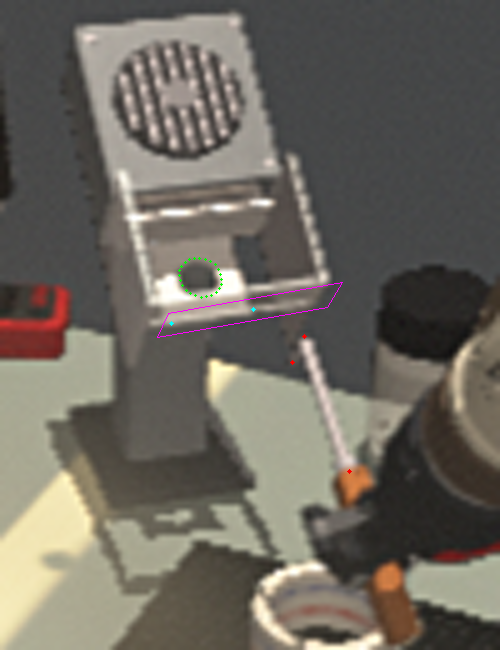

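View pics/ov_sc4.png

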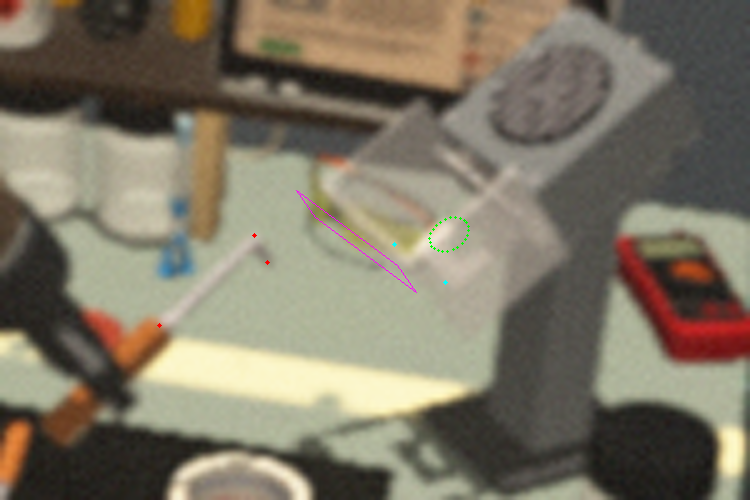

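Run:
```python
from h import *
a=np.load("side4.npz");b=np.load("scene4.npz");T=tray()
def tri(ua,ub):
    o1,d1=ray(a,*ua);o2,d2=ray(b,*ub);d1=d1/np.linalg.norm(d1);d2=d2/np.linalg.norm(d2)
    A=np.c_[d1,-d2];s=np.linalg.lstsq(A,o2-o1,rcond=None)[0];x=o1+s[0]*d1;y=o2+s[1]*d2
    return (x+y)/2,np.linalg.norm(x-y)
f=lambda u,v:(230+u/5,70+v/5);g=lambda u,v:(250+u/5,140+v/5)
for nm,ua,ub in [("visL",(152,297),(325,180)),("visR",(328,277),(413,255)),("plateTL",(78,27),(568,8)),("plateTR",(240,16),(672,72)),("plateBR",(278,178),(543,188)),("plateBL",(108,192),(440,120)),("hoodTR",(292,157),(517,168)),("hoodTL",(122,175),(420,100))]:
    X,e=tri(f(*ua),g(*ub));print(nm,X.round(4),"gap",round(e,4),"tray",(T.T@(X-HOLE)).round(4))
```

```text
visL [ 0.5625 -0.1756  0.2178] gap 0.0029 tray [-0.0359  0.0561  0.0591]
visR [ 0.4779 -0.2467  0.218 ] gap 0.005 tray [-0.044 -0.054  0.065]
plateTL [ 0.68   -0.3151  0.314 ] gap 0.0014 tray [0.1681 0.0396 0.0337]
plateTR [ 0.5987 -0.3879  0.3122] gap 0.0028 tray [ 0.1617 -0.0693  0.036 ]
plateBR [ 0.5412 -0.3185  0.2425] gap 0.0095 tray [ 0.0482 -0.0604  0.0303]
plateBL [ 0.6238 -0.2424  0.2438] gap 0.0014 tray [0.0532 0.0517 0.0285]
hoodTR [ 0.526  -0.3018  0.2644] gap 0.0057 tray [ 0.0423 -0.0593  0.0612]
hoodTL [ 0.6079 -0.229   0.2643] gap 0.0023 tray [0.048  0.0501 0.0571]
```

```bash
sed -i 's/PSI=-44.7/PSI=-48.5/' h.py
python3 - <<'E'
from h import *
a=np.load("side4.npz");b=np.load("side1.npz");T=tray();P=pts(a)
np.set_printoptions(linewidth=250,suppress=True)
Q=(P-HOLE)@T
print("Z(mm)");print("     ",list(range(258,286)))
for v in range(108,134): print(v,(Q[v,258:286,2]*1000).round().astype(int))
print("X(mm)")
for v in range(108,134): print(v,(Q[v,258:286,0]*1000).round().astype(int))
im=a["color"][95:140,250:302,::-1];cv2.imwrite("pics/sdz4.png",cv2.resize(im,None,fx=14,fy=14,interpolation=cv2.INTER_CUBIC))
E
```

```text
Z(mm)
      [258, 259, 260, 261, 262, 263, 264, 265, 266, 267, 268, 269, 270, 271, 272, 273, 274, 275, 276, 277, 278, 279, 280, 281, 282, 283, 284, 285]
108 [36 36 39 38 33 34  5  5  5  8  6  8  8  4  3  4  4  4  2  5  1  0 12 15 13 16 25 32]
109 [ 8  8  9  9  7  6  4  1  3  1  2  1  0  3 -2 -1 -4 -2 -2  0  0 -2  7 15  4 12 22 31]
110 [ 3  4  0 -2  1 -1  0 -1  1 -1 -2  0 -2 -2 -2  6  8  6  8 12 25 25 27 26 23 26 19 28]
111 [-2 -3 -2  0 -2 -6  7  7  5  6  6 27 26 26 23 26 28 23 23 25 25 24 20 22 21 22 18 25]
112 [ 6  1  6 28 25 24 23 25 28 25 30 23 27 21 23 21 22 20 18 17 15 17 18 18 15  6 14 25]
113 [  24   22   26   23   23   22   23 1024   22   18   21   18   19   17   17   16   14   12   11   13   10   12   11    8    7    5   12   24]
114 [21 20 17 16 15 17 19 13 13 12 12 12 12 11  9  9  4  6  5  8  6  3  2  2  0  1 10 19]
115 [ 11  17  11  15  12  11   7   8  11   8   6   8   4   8   1   1   2  -1   0   0  -3  -1  -2  -4 -11  -2  10  21]
116 [   6    6    7    3    3    3   -1    2    0    3    0   -2   -1   -3   -3   -9   -8  -11   -6   -7   -7  -10  -10  -24  -14   -5 1024   1
[... 4718 characters left out ...]
1  -41  -42  -43  -44  -42  -42  -43  -44  -43 -504  -44  -46  -44  -46  -46  -45]
129 [-33 -40 -40 -40 -40 -42 -42 -44 -44 -43 -44 -44 -44 -45 -44 -44 -45 -45 -45 -44 -46 -46 -46 -45 -46 -44 -45 -46]
130 [ -35  -41  -42  -44  -44  -44  -44  -44  -46  -45  -43  -45  -44  -46  -45 -504  -46  -45  -46  -47  -44  -44  -44  -47  -43  -46  -46  -43]
131 [-37 -42 -44 -45 -45 -45 -46 -44 -45 -46 -44 -46 -46 -45 -44 -46 -44 -44 -45 -45 -44 -46 -46 -46 -46 -45 -46 -45]
132 [-40 -44 -44 -43 -44 -45 -44 -44 -44 -45 -46 -44 -46 -46 -45 -43 -44 -43 -44 -44 -45 -46 -44 -45  77  76  72 -20]
133 [-43 -45 -43 -45 -45 -44 -44 -44 -45 -46 -43 -44 -44 -43 -45 -44 -45 -24  84  83  79  78  74  75  75  72  69  70]
```

View pics/sdz4.png

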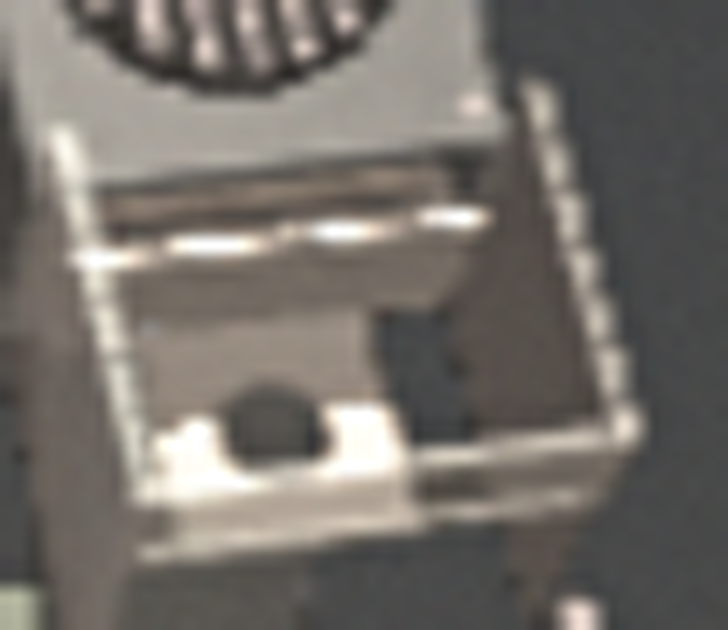

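Run:
```python
from h import *
a=np.load("side4.npz");b=np.load("scene4.npz");T=tray()
n=T[:,2];P0=HOLE-.0115*n
for uv in [(268.6,125.7),(269.2,125.2)]:
    o,d=ray(a,*uv);X=o+d*(n@(P0-o))/(n@d);print(uv,X.round(4),(T.T@(X-HOLE)).round(4))
# tongue left/right edges at row 124: u=259.5.. 277.5 ; 
for uv in [(259.5,124),(277.5,124),(259.7,129),(282.5,127)]:
    o,d=ray(a,*uv);X=o+d*(n@(P0-o))/(n@d);print(uv,(T.T@(X-HOLE)).round(4))
# scene depth check of visor / hood
P=pts(b);Q=(P-HOLE)@T
m=(abs(Q[...,1])<.06)&(Q[...,0]>-.08)&(Q[...,0]<.03)&(Q[...,2]>-.06)&(Q[...,2]<.1)
v,u=np.nonzero(m);q=Q[m];print(len(q))
for lo in range(-60,60,10):
    s=q[(q[:,1]*1000>=lo)&(q[:,1]*1000<lo+10)];print(lo,len(s),np.percentile(s[:,0]*1000,[2,10,50]).round() if len(s) else"",np.percentile(s[:,2]*1000,[2,50,98]).round() if len(s) else"")
```

```text
(268.6, 125.7) [ 0.5745 -0.2671  0.1827] [ 0.0037  0.0001 -0.0115]
(269.2, 125.2) [ 0.5735 -0.2696  0.1835] [ 0.0051 -0.0023 -0.0115]
(259.5, 124) [ 0.0139  0.0284 -0.0115]
(277.5, 124) [ 0.0055 -0.0306 -0.0115]
(259.7, 129) [-0.0037  0.0319 -0.0115]
(282.5, 127) [-0.0075 -0.0445 -0.0115]
776
-60 318 [-45. -40. -10.] [-25.  25.  66.]
-50 7 [-46. -46. -45.] [42. 60. 66.]
-40 6 [-46. -46. -45.] [41. 56. 65.]
-30 4 [-45. -45. -45.] [50. 64. 66.]
-20 7 [-45. -45. -44.] [38. 59. 67.]
-10 6 [-45. -45. -45.] [35. 54. 69.]
0 7 [-45. -45. -45.] [42. 57. 64.]
10 8 [-45. -45. -44.] [-9. 54. 68.]
20 13 [-44. -44.  -9.] [-16. -11.  64.]
30 5 [-45. -45. -44.] [35. 54. 67.]
40 246 [-43. -31.  -3.] [-21.  21.  65.]
50 149 [-41. -34.  -4.] [-28.  29.  64.]
```

```bash
sed -i 's/^HOLE=.*/HOLE=np.array([.574,-.2675,.1828]);PSI=-48.5/' h.py
cat >> h.py <<'E'
def toolfor2(tip,nose=0.):
    """as toolfor, hook pitched nose-down by nose deg relative to slope"""
    T=tray();H=T@R.from_euler('y',nose,degrees=True).as_matrix()
    org=HOLE+T@np.array(tip)-H@np.array([.130,0,-.016]);M=H@np.diag([-1,1,-1])
    return org-M@GO,R.from_matrix(M).as_quat()
def clear(p,q):
    M=R.from_quat(q).as_matrix();H=M@np.diag([-1,1,-1]);o=np.array(p)+M@GO;c=np.array([.4285,-.151]);best=9
    pp=[(x,y,0) for x in np.linspace(-.05,.05,41) for y in (-.009,0,.009)]+[(x,s*y,-.0085) for x in (-.014,0,.014) for s in(-1,1) for y in np.linspace(.009,.03,5)]
    for t in pp:
        X=o+H@np.array(t)
        if np.linalg.norm(X[:2]-c)<.048: best=min(best,X[2]-.046)
    return round(best,4)
E
python3 - <<'E'
from h import *
for t,n in [((-.09,0,.09),0),((-.09,0,.008),0),((0,0,.008),0),((0,0,-.010),0),((0,0,-.010),8),((-.04,0,-.010),8),((-.075,0,-.010),8),((-.08,0,-.010),8),((-.085,0,.03),8)]:
    p,q=toolfor2(t,n);print(t,n,p.round(4),"tape clearance",clear(p,q))
E
```

```text
(-0.09, 0, 0.09) 0 [ 0.4138 -0.0869  0.1427] tape clearance 0.0985
(-0.09, 0, 0.008) 0 [ 0.445  -0.1221  0.0755] tape clearance 0.0088
(0, 0, 0.008) 0 [ 0.4938 -0.1773  0.1271] tape clearance 0.0532
(0, 0, -0.01) 0 [ 0.5007 -0.1851  0.1124] tape clearance 0.0385
(0, 0, -0.01) 8 [ 0.4957 -0.1794  0.1292] tape clearance 0.0611
(-0.04, 0, -0.01) 8 [ 0.474  -0.1549  0.1062] tape clearance 0.0382
(-0.075, 0, -0.01) 8 [ 0.455  -0.1334  0.0861] tape clearance 0.0181
(-0.08, 0, -0.01) 8 [ 0.4523 -0.1304  0.0833] tape clearance 0.0164
(-0.085, 0, 0.03) 8 [ 0.4344 -0.1101  0.1132] tape clearance 0.0539
```

Run:
```python
from workcell import *
from h import *
p,q=pose(get_obs());print(p)
t=toolfor2((-.075,0,.05));r=plan(p,q,*t,3);show(r);p,q=run(p,q,np.round(r,2))
t=toolfor2((-.075,0,.008));r=plan(p,q,*t,3);show(r);print(t[0],t[1],clear(*t))
```

```text
[ 0.38208385 -0.07362375  0.1456506 ]
[[-0.262, 0.071, 0.405, 0.074, 0.0, 0.096],[-0.261, 0.081, 0.404, 0.074, 0.0, 0.096],[-0.259, 0.09, 0.403, 0.074, 0.0, 0.096]]
[[-0.001, 0.0, 0.284, 0.004, -0.0, -0.004],[-0.001, 0.0, 0.284, 0.004, -0.0, -0.004],[-0.001, 0.001, 0.284, 0.004, -0.0, -0.004]]
[ 0.45313985 -0.13132619  0.08412136] [ 0.39170953  0.86956292 -0.12350554  0.27417213] 0.0102
```

Run:
```python
from workcell import *
from h import *
p,q=pose(get_obs());
t=toolfor2((-.075,0,.05),3);r=plan(p,q,*t,3);show(r);p,q=run(p,q,np.round(r,2))
t=toolfor2((-.075,0,.007),3);r=plan(p,q,*t,3);show(r);print(t[0],t[1],clear(*t))
```

```text
[[-0.269, 0.073, 0.359, 0.072, 0.1, 0.098],[-0.274, 0.082, 0.353, 0.072, 0.1, 0.098],[-0.278, 0.091, 0.348, 0.072, 0.1, 0.098]]
[[-0.015, 0.001, 0.286, 0.002, 0.0, -0.002],[-0.015, 0.001, 0.286, 0.002, 0.0, -0.002],[-0.015, 0.002, 0.286, 0.002, 0.0, -0.002]]
[ 0.4514678  -0.12943628  0.08946092] [ 0.3948083   0.87644193 -0.11320946  0.25131568] 0.019
```

{"api": "send_rows", "payload": {"increments": [[[-0.27,0.07,0.36,0.07,0.1,0.1],[-0.27,0.08,0.35,0.07,0.1,0.1],[-0.28,0.09,0.35,0.07,0.1,0.1],[-0.01,0,0.29,0,0,0],[-0.02,0,0.29,0,0,0],[-0.02,0,0.28,0,0,0],[0,0,0,0,0,0],[0,0,0,0,0,0]]]}}

```text
clock: 6.3
eef_pos: [0.4506, -0.1301, 0.0892]
tool_rot: [0.395, 0.876, -0.113, 0.251]
ft_force: [0.8, 0.4, -0.5]
grip_width: 0.0168
```

```bash
cat > look.py <<'E'
import sys
from workcell import *
from h import *
t=sys.argv[1];out=float(sys.argv[2]) if len(sys.argv)>2 else 0.
o=get_obs();p,q=pose(o);print(o["clock"],p.round(4),q.round(4),o["grip_width"],o["ft_force"].round(1),"clear",clear(p,q))
for n in ["side","scene"]:
    c=camera(n);np.savez(n+t+".npz",p=p,q=q,**c)
overlay("side"+t,"ov_sd"+t,245,85,325,185,6,p,q,out)
overlay("scene"+t,"ov_sc"+t,290,140,400,240,6,p,q,out)
a=cv2.imread(f"pics/ov_sd{t}.png");b=cv2.imread(f"pics/ov_sc{t}.png");h=min(a.shape[0],b.shape[0])
im=np.hstack([a[:h],b[:h]]);s=min(1,800/im.shape[1]);cv2.imwrite(f"pics/both{t}.png",cv2.resize(im,None,fx=s,fy=s))
E
python3 look.py 5
```

```text
6.3 [ 0.4506 -0.1301  0.0892] [ 0.3952  0.8763 -0.113   0.2512] 0.016781594154791267 [ 0.8  0.4 -0.5] clear 0.0188
tip in tray [-0.0752 -0.0012  0.0068] hook x in tray [ 0.999 -0.001 -0.053]
tip in tray [-0.0752 -0.0012  0.0068] hook x in tray [ 0.999 -0.001 -0.053]
```

View pics/both5.png

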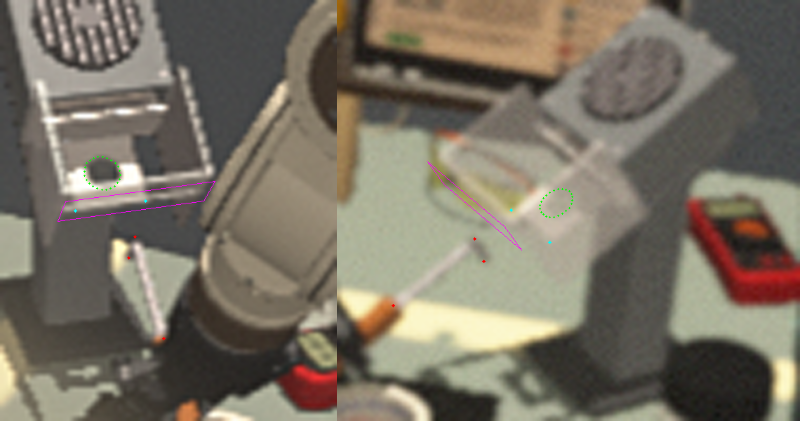

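Run:
```python
from workcell import *
from h import *
p,q=pose(get_obs())
t=toolfor2((0,0,.007),3);r=plan(p,q,*t,5);show(r)
```

```text
[[-0.299, 0.004, -0.015, 0.001, 0.0, -0.001],[-0.299, 0.004, -0.015, 0.001, 0.0, -0.001],[-0.299, 0.004, -0.015, 0.001, 0.0, -0.001],[-0.299, 0.004, -0.015, 0.001, 0.0, -0.001],[-0.299, 0.004, -0.015, 0.001, 0.0, -0.001]]
```

{"api": "send_rows", "payload": {"increments": [[[-0.2,0,-0.01,0,0,0],[-0.3,0,-0.015,0,0,0],[-0.4,0,-0.02,0,0,0],[-0.4,0.01,-0.02,0,0,0],[-0.2,0.01,-0.01,0,0,0],[0,0,0,0,0,0],[0,0,0,0,0,0]]]}}

```text
clock: 7.28
eef_pos: [0.4912, -0.1757, 0.1313]
tool_rot: [0.395, 0.876, -0.113, 0.251]
ft_force: [-0.0, -0.0, -1.4]
grip_width: 0.0169
```

```bash
python3 look.py 6
```

```text
7.275 [ 0.4912 -0.1757  0.1313] [ 0.3953  0.8764 -0.1132  0.2506] 0.016876777112720755 [-0.  -0.  -1.4] clear 0.0596
tip in tray [-0.0011 -0.001   0.0061] hook x in tray [ 0.999 -0.001 -0.054]
tip in tray [-0.0011 -0.001   0.0061] hook x in tray [ 0.999 -0.001 -0.054]
```

View pics/both6.png

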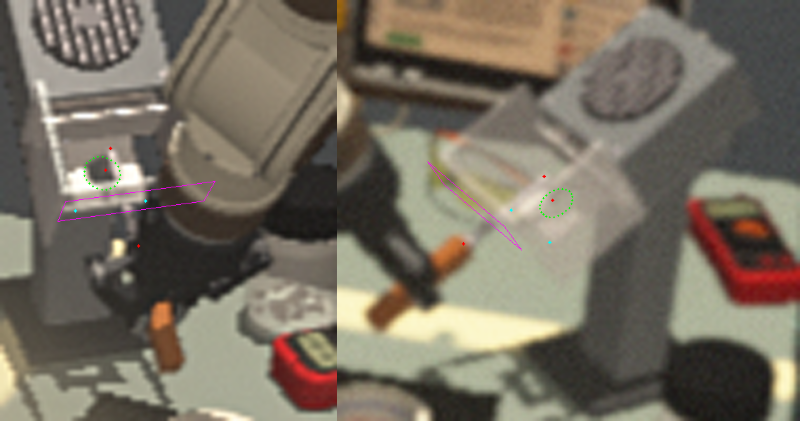

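Run:
```python
from workcell import *
from h import *
p,q=pose(get_obs())
t=toolfor2((0,0,-.011),3);r=plan(p,q,*t,4);show(r);p,q=run(p,q,r)
t=toolfor2((-.005,0,-.011),10);r=plan(p,q,*t,3);show(r)
```

```text
[[-0.011, 0.004, 0.086, -0.001, -0.002, -0.0],[-0.011, 0.004, 0.086, -0.001, -0.002, -0.0],[-0.011, 0.004, 0.086, -0.001, -0.002, -0.0],[-0.011, 0.004, 0.086, -0.001, -0.002, -0.0]]
[[0.014, 0.0, -0.104, 0.0, 0.233, -0.0],[0.018, 0.0, -0.103, 0.0, 0.233, -0.0],[0.023, 0.0, -0.102, 0.0, 0.233, -0.0]]
```

{"api": "send_rows", "payload": {"increments": [[[-0.01,0.01,0.09,0,0,0],[-0.01,0,0.09,0,0,0],[-0.01,0,0.08,0,0,0],[-0.01,0,0.08,0,0,0],[0,0,0,0,0,0],[0,0,0,0,0,0]]]}}

```text
clock: 8.12
eef_pos: [0.4995, -0.1836, 0.1186]
tool_rot: [0.395, 0.876, -0.113, 0.251]
ft_force: [-0.4, -1.0, -1.4]
grip_width: 0.017
```

```bash
python3 look.py 7
python3 - <<'E'
from h import *
c=np.load("side7.npz");im=c["color"][95:140,250:302,::-1];cv2.imwrite("pics/sdz7.png",cv2.resize(im,None,fx=14,fy=14,interpolation=cv2.INTER_CUBIC))
E
```

```text
8.125 [ 0.4995 -0.1836  0.1186] [ 0.3954  0.8762 -0.1131  0.2513] 0.017014941766426338 [-0.4 -1.  -1.4] clear 0.0468
tip in tray [ 0.001  -0.0001 -0.0107] hook x in tray [ 0.999 -0.001 -0.053]
tip in tray [ 0.001  -0.0001 -0.0107] hook x in tray [ 0.999 -0.001 -0.053]
```

View pics/sdz7.png

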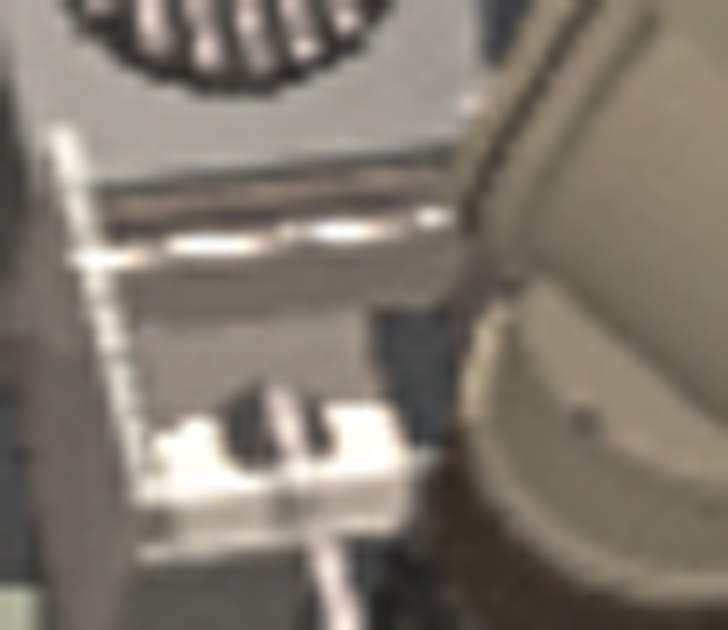

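The shank lies centrally over the hole (crop (285,420)) with no contact force, so the tip is in. Next I'll pitch it slightly and pull.

Run:
```python
from workcell import *
from h import *
p,q=pose(get_obs())
t=toolfor2((-.005,0,-.011),9);r=plan(p,q,*t,3);show(r);p,q=run(p,q,r)
t=toolfor2((-.045,0,-.011),9);r=plan(p,q,*t,4);show(r);print(clear(*t),clear(*toolfor2((-.078,0,-.011),9)))
```

```text
[[0.025, -0.001, -0.085, 0.0, 0.2, -0.003],[0.028, -0.001, -0.084, 0.0, 0.2, -0.003],[0.031, -0.001, -0.083, 0.0, 0.2, -0.003]]
[[0.198, -0.0, 0.031, 0.0, 0.0, -0.0],[0.198, -0.0, 0.031, 0.0, 0.0, -0.0],[0.198, -0.0, 0.031, 0.0, 0.0, -0.0],[0.198, -0.0, 0.031, 0.0, 0.0, -0.0]]
0.0375 0.0196
```

{"api": "send_rows", "payload": {"increments": [[[0.02,0,-0.085,0,0.2,0],[0.03,0,-0.085,0,0.2,0],[0.03,0,-0.085,0,0.2,0],[0.2,0,0.03,0,0,0],[0.2,0,0.03,0,0,0],[0.2,0,0.03,0,0,0],[0.2,0,0.03,0,0,0],[0,0,0,0,0,0]]]}}

```text
clock: 9.22
eef_pos: [0.4689, -0.1503, 0.1032]
tool_rot: [0.4, 0.889, -0.093, 0.203]
ft_force: [-0.9, 0.5, -1.2]
grip_width: 0.0169
```

```bash
python3 look.py 8 0.03
python3 - <<'E'
from h import *
c=np.load("side8.npz");im=c["color"][95:140,250:302,::-1];cv2.imwrite("pics/sdz8.png",cv2.resize(im,None,fx=14,fy=14,interpolation=cv2.INTER_CUBIC))
E
```

```text
9.225 [ 0.4689 -0.1503  0.1032] [ 0.4003  0.8887 -0.0925  0.2033] 0.016864721670125968 [-0.9  0.5 -1.2] clear 0.0361
tip in tray [-0.048  -0.0008 -0.0112] hook x in tray [ 0.987  0.    -0.16 ]
tip in tray [-0.048  -0.0008 -0.0112] hook x in tray [ 0.987  0.    -0.16 ]
```

View pics/sdz8.png

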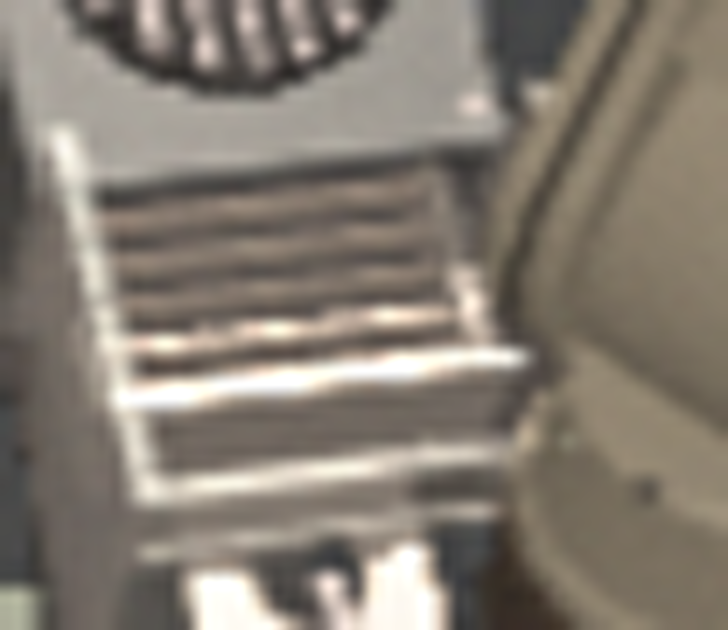

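View pics/both8.png

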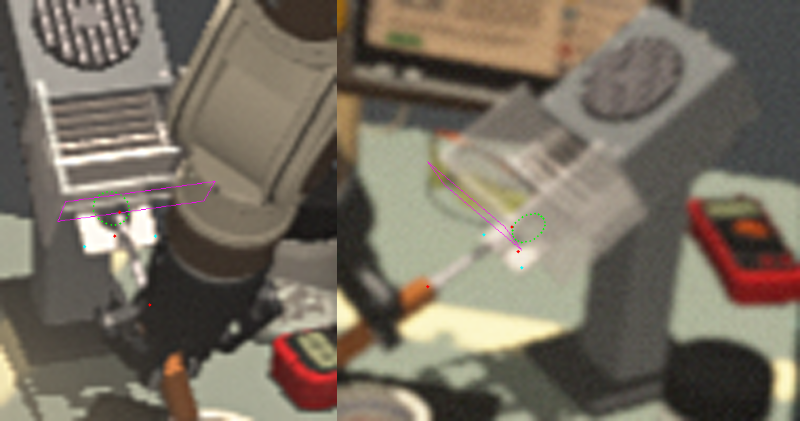

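The tray follows the hook. I'll keep pulling, and go slower near the stop.

{"api": "send_rows", "payload": {"increments": [[[0.15,0,0.024,0,0,0],[0.15,0,0.024,0,0,0],[0.1,0,0.016,0,0,0],[0,0,0,0,0,0]]]}}

```text
clock: 9.82
eef_pos: [0.4593, -0.1383, 0.0926]
tool_rot: [0.4, 0.888, -0.092, 0.204]
ft_force: [0.3, -0.7, -0.9]
grip_width: 0.0173
```

{"api": "send_rows", "payload": {"increments": [[[0.04,0,0.006,0,0,0],[0.04,0,0.006,0,0,0],[0.04,0,0.006,0,0,0],[0,0,0,0,0,0]]]}}

```text
clock: 10.32
eef_pos: [0.4565, -0.1349, 0.0895]
tool_rot: [0.401, 0.888, -0.092, 0.205]
ft_force: [1.5, -1.9, -1.1]
grip_width: 0.0169
```

```bash
python3 look.py 9 0.064
python3 - <<'E'
from workcell import *
from h import *
o=get_obs();print("force tray axes",(tray().T@o["ft_force"]).round(1))
c=np.load("side9.npz");im=c["color"][95:155,250:302,::-1];cv2.imwrite("pics/sdz9.png",cv2.resize(im,None,fx=10,fy=10,interpolation=cv2.INTER_CUBIC))
E
```

```text
10.325 [ 0.4565 -0.1349  0.0895] [ 0.4007  0.8882 -0.0922  0.2049] 0.016932472847642134 [ 1.5 -1.9 -1.1] clear 0.0223
tip in tray [-0.072  -0.     -0.0107] hook x in tray [ 0.988 -0.001 -0.157]
tip in tray [-0.072  -0.     -0.0107] hook x in tray [ 0.988 -0.001 -0.157]
force tray axes [ 1.   0.5 -1.4]
```

View pics/both9.png

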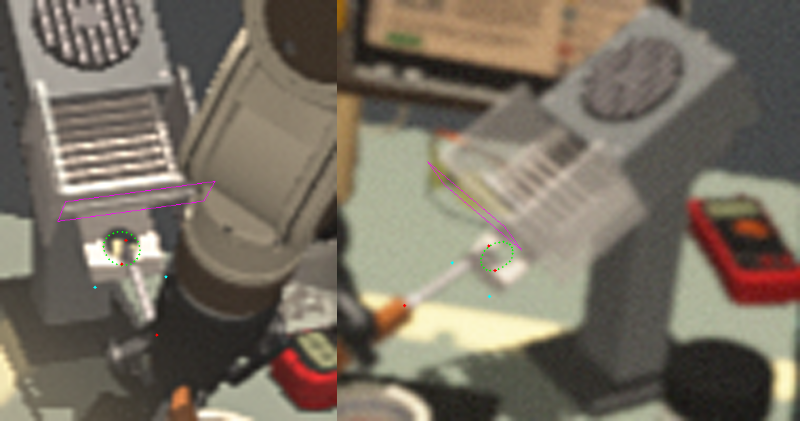

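{"api": "send_rows", "payload": {"increments": [[[0.05,0,0.008,0,0,0],[0.05,0,0.008,0,0,0],[0,0,0,0,0,0]]]}}

```text
clock: 10.8
eef_pos: [0.4536, -0.1317, 0.0865]
tool_rot: [0.401, 0.888, -0.092, 0.205]
ft_force: [1.8, -1.2, -0.1]
grip_width: 0.0173
```

{"api": "send_rows", "payload": {"increments": [[[0.05,0,0.008,0,0,0],[0.05,0,0.008,0,0,0],[0,0,0,0,0,0]]]}}

```text
clock: 11.18
eef_pos: [0.4538, -0.1306, 0.0859]
tool_rot: [0.402, 0.887, -0.093, 0.209]
ft_force: [5.7, -7.7, 1.0]
grip_width: 0.0174
```

```bash
python3 look.py 10 0.07
python3 - <<'E'
from workcell import *
from h import *
o=get_obs();print("force tray axes",(tray().T@o["ft_force"]).round(1))
E
```

```text
11.175 [ 0.4538 -0.1306  0.0859] [ 0.4019  0.8868 -0.0931  0.2085] 0.017359732264928245 [ 5.7 -7.7  1. ] clear 0.0195
tip in tray [-0.0778  0.0004 -0.0099] hook x in tray [ 0.989 -0.005 -0.15 ]
tip in tray [-0.0778  0.0004 -0.0099] hook x in tray [ 0.989 -0.005 -0.15 ]
force tray axes [ 7.9 -0.4 -5.1]
```

{"api": "send_rows", "payload": {"increments": [[[0.05,0,0.008,0,0,0],[0,0,0,0,0,0],[0,0,0,0,0,0]]]}}

```text
clock: 11.65
eef_pos: [0.4541, -0.1302, 0.0858]
tool_rot: [0.403, 0.886, -0.093, 0.211]
ft_force: [9.6, -12.0, 0.7]
grip_width: 0.0172
```

```bash
python3 look.py 11 0.067
python3 - <<'E'
from workcell import *
from h import *
o=get_obs();print("force tray axes",(tray().T@o["ft_force"]).round(1))
E
```

```text
11.65 [ 0.4541 -0.1302  0.0858] [ 0.4026  0.8859 -0.0935  0.2105] 0.01723861845348979 [  9.6 -12.    0.7] clear 0.0192
tip in tray [-0.0778  0.0006 -0.0094] hook x in tray [ 0.989 -0.007 -0.145]
tip in tray [-0.0778  0.0006 -0.0094] hook x in tray [ 0.989 -0.007 -0.145]
force tray axes [12.5 -1.2 -7.3]
```

View pics/both11.png

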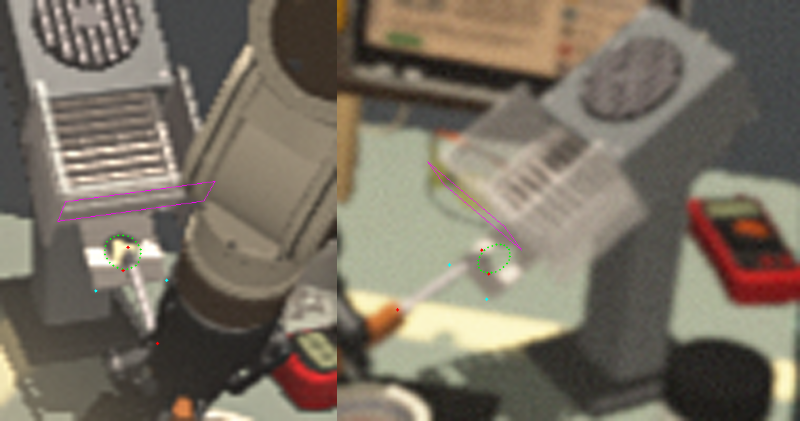

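{"api": "send_rows", "payload": {"increments": [[[-0.1,0,-0.016,0,0,0],[-0.1,0,-0.016,0,0,0],[0,0,0,0,0,0],[0,0,0,0,0,0]]]}}

```text
clock: 12.25
eef_pos: [0.4544, -0.1331, 0.0876]
tool_rot: [0.401, 0.888, -0.092, 0.204]
ft_force: [0.5, -0.2, -1.4]
grip_width: 0.017
```

```bash
python3 look.py 12 0.067
python3 - <<'E'
from workcell import *
from h import *
o=get_obs();print("force tray axes",(tray().T@o["ft_force"]).round(1))
p,q=pose(o);t=p+tray()@np.array([0,0,.03]);show(plan(p,q,t,q,4))
E
```

```text
12.25 [ 0.4544 -0.1331  0.0876] [ 0.4006  0.8884 -0.0923  0.2043] 0.016957233839939627 [ 0.5 -0.2 -1.4] clear 0.0204
tip in tray [-0.0753 -0.0003 -0.0109] hook x in tray [ 0.987 -0.001 -0.158]
tip in tray [-0.0753 -0.0003 -0.0109] hook x in tray [ 0.987 -0.001 -0.158]
force tray axes [-0.5  0.5 -0.7]
[[0.024, -0.0, -0.148, 0.0, 0.0, 0.0],[0.024, -0.0, -0.148, 0.0, 0.0, 0.0],[0.024, -0.0, -0.148, 0.0, 0.0, 0.0],[0.024, -0.0, -0.148, 0.0, 0.0, 0.0]]
```

{"api": "send_rows", "payload": {"increments": [[[-0.06,0,-0.01,0,0,0],[0.02,0,-0.15,0,0,0],[0.02,0,-0.15,0,0,0],[0.02,0,-0.15,0,0,0],[0.03,0,-0.15,0,0,0],[0.03,0,-0.2,0,0,0],[0,0,0,0,0,0]]]}}

```text
clock: 13.22
eef_pos: [0.4421, -0.1179, 0.1242]
tool_rot: [0.401, 0.888, -0.092, 0.206]
ft_force: [0.3, 0.1, -1.6]
grip_width: 0.017
```

```bash
python3 look.py 13 0.067
python3 - <<'E'
from h import *
P=pts(np.load("side13.npz"));T=tray();Q=(P-HOLE)@T
m=(abs(Q[...,1])<.03)&(abs(Q[...,2]-.018)<.012)&(Q[...,0]<0)&(Q[...,0]>-.09)
print("front wall X",np.median(Q[m][:,0]),m.sum(),np.percentile(Q[m][:,0],[5,95]))
E
```

```text
13.225 [ 0.4421 -0.1179  0.1242] [ 0.4005  0.8881 -0.0918  0.2059] 0.017025781857860266 [ 0.3  0.1 -1.6] clear 0.0651
tip in tray [-0.0703  0.0005  0.0307] hook x in tray [ 0.988 -0.001 -0.155]
tip in tray [-0.0703  0.0005  0.0307] hook x in tray [ 0.988 -0.001 -0.155]
front wall X -0.010996040853095544 112 [-0.03749606 -0.00057501]
```

View pics/both13.png

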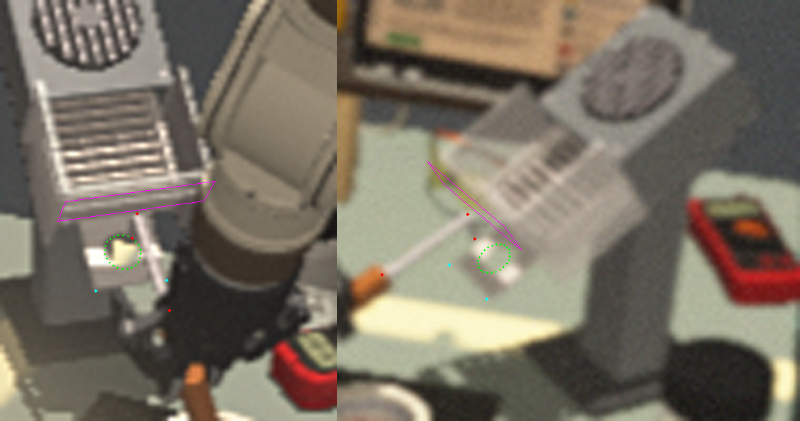

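Run:
```python
from workcell import *
from h import *
p,q=pose(get_obs());print(p)
t=p+np.array([-.05,.06,.06]);r=np.round(plan(p,q,t,q,3),2);show(r);p,q=run(p,q,r)
r=np.round(plan(p,q,[.4556,.2129,.1846],[.36829,.92971,-.0005,-.0002],8),2);show(r);print(run(p,q,r))
```

```text
[ 0.44187393 -0.11807646  0.12354166]
[[0.29, 0.02, -0.59, 0.0, 0.0, 0.0],[0.29, 0.02, -0.59, 0.0, 0.0, 0.0],[0.29, 0.02, -0.59, 0.0, 0.0, 0.0]]
[[0.36, 0.57, -0.18, -0.01, 0.32, -0.07],[0.36, 0.57, -0.16, -0.01, 0.32, -0.07],[0.37, 0.58, -0.13, -0.01, 0.32, -0.07],[0.37, 0.58, -0.11, -0.01, 0.32, -0.07],[0.37, 0.58, -0.09, -0.01, 0.32, -0.07],[0.36, 0.59, -0.07, -0.01, 0.32, -0.07],[0.36, 0.59, -0.05, -0.01, 0.32, -0.07],[0.35, 0.6, -0.02, -0.01, 0.32, -0.07]]
(array([0.455292  , 0.21327302, 0.18380351]), array([ 0.36619737,  0.93052366, -0.00472765,  0.00168933]))
```

{"api": "send_rows", "payload": {"increments": [[[0.29,0.02,-0.59,0,0,0],[0.29,0.02,-0.59,0,0,0],[0.29,0.02,-0.59,0,0,0]]]}}

```text
clock: 13.7
eef_pos: [0.3916, -0.0575, 0.184]
tool_rot: [0.401, 0.888, -0.092, 0.205]
ft_force: [0.3, 0.6, -1.6]
grip_width: 0.0168
```

{"api": "send_rows", "payload": {"increments": [[[0.36,0.57,-0.18,-0.01,0.32,-0.07],[0.36,0.57,-0.16,-0.01,0.32,-0.07],[0.37,0.58,-0.13,-0.01,0.32,-0.07],[0.37,0.58,-0.11,-0.01,0.32,-0.07],[0.37,0.58,-0.09,-0.01,0.32,-0.07],[0.36,0.59,-0.07,-0.01,0.32,-0.07],[0.36,0.59,-0.05,-0.01,0.32,-0.07],[0.35,0.6,-0.02,-0.01,0.32,-0.07]]]}}

```text
clock: 14.7
eef_pos: [0.4556, 0.2142, 0.1831]
tool_rot: [0.366, 0.931, -0.005, 0.0]
ft_force: [0.7, -0.6, -0.6]
grip_width: 0.017
```

{"api": "send_rows", "payload": {"increments": [[[0,0,0,0,0,0],[0,0,0,0,0,0],[0,0,0,0,0,0]]]}}

```text
clock: 15.08
eef_pos: [0.4548, 0.2124, 0.1834]
tool_rot: [0.367, 0.93, -0.005, 0.001]
ft_force: [0.6, 0.5, -1.6]
grip_width: 0.0171
```

```bash
python3 look.py 14 0.067
python3 - <<'E'
from workcell import *
from h import *
P=pts(np.load("side14.npz"));T=tray();Q=(P-HOLE)@T
np.set_printoptions(linewidth=220)
for t in ["4","14"]:
    s=np.load(f"side{t}.npz");Q=(pts(s)-HOLE)@T
    m=(abs(Q[...,1])<.027)&(abs(Q[...,2])<.004)&(Q[...,0]<.03)&(Q[...,0]>-.12);print("tongue X",t,m.sum(),np.percentile(Q[m][:,0],[1,5,95,99]).round(4))
    m=(abs(Q[...,1])<.04)&(Q[...,2]>.01)&(Q[...,2]<.03)&(Q[...,0]<.04)&(Q[...,0]>-.044);print("wall X",m.sum(),np.percentile(Q[m][:,0],[5,25,50,75]).round(4))
o=get_obs();p,q=pose(o);c=camera("wrist");np.savez("wrist14.npz",p=p,q=q,**c);cv2.imwrite("pics/wrist14.png",c["color"][:,:,::-1])
crop("side14","sd14",235,80,315,160,7)
E
```

```text
15.075 [0.4548 0.2124 0.1834] [ 0.3666  0.9303 -0.0052  0.0013] 0.017138450003426904 [ 0.6  0.5 -1.6] clear 9
tip in tray [-0.2606  0.2413  0.1652] hook x in tray [ 0.819  0.096 -0.566]
tip in tray [-0.2606  0.2413  0.1652] hook x in tray [ 0.819  0.096 -0.566]
tongue X 4 132 [-0.0208 -0.006   0.0286  0.0295]
wall X 75 [0.0273 0.0283 0.0291 0.0298]
tongue X 14 225 [-0.0933 -0.0919 -0.037  -0.0357]
wall X 303 [-0.0364 -0.0045  0.0088  0.0218]
```

View pics/wrist14.png

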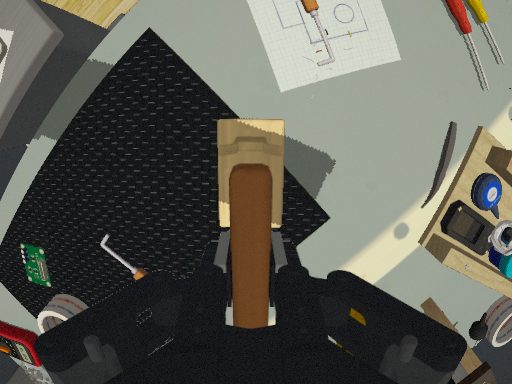

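View pics/both14.png

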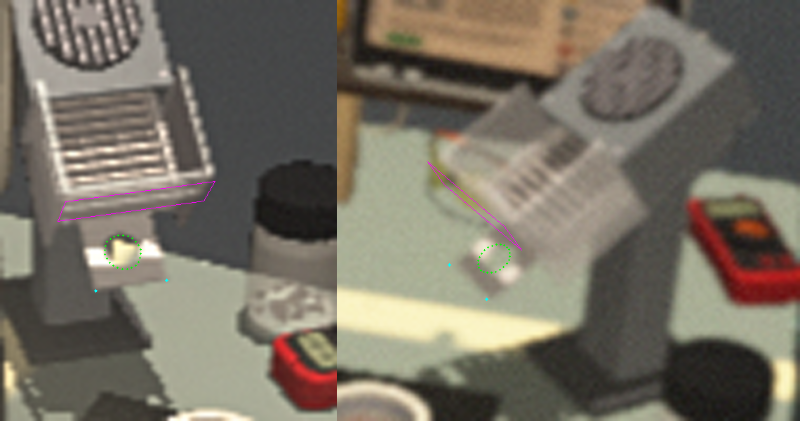

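Run:
```python
from workcell import *
from h import *
for t in ["3","14"]:
    c=np.load(f"wrist{t}.npz");hsv=cv2.cvtColor(c["color"],cv2.COLOR_RGB2HSV)
    m=(hsv[...,1]>150)&(hsv[...,0]<20);m[:,:215]=0;m[:,290:]=0;m[:150]=0;m[330:]=0
    v,u=np.nonzero(m);print(t,m.sum(),[(r,np.nonzero(m[r])[0][[0,-1]].tolist()) for r in (180,200,230,270,310)],v.min(),v.max())
p,q=pose(get_obs());print(p)
tq=[.36829,.92971,-.0005,-.0002]
r=np.round(plan(p,q,[.4556,.2129,.10],tq,3),2);show(r);print(run(p,q,r))
```

```text
3 6307 [(180, [229, 271]), (200, [230, 270]), (230, [230, 270]), (270, [232, 269]), (310, [233, 267])] 163 329
14 6279 [(180, [229, 271]), (200, [230, 270]), (230, [230, 270]), (270, [232, 269]), (310, [233, 267])] 164 328
[0.45503156 0.21264404 0.18378492]
[[0.0, 0.01, 0.56, -0.01, 0.01, 0.01],[0.0, 0.01, 0.56, -0.01, 0.01, 0.01],[-0.0, 0.01, 0.56, -0.01, 0.01, 0.01]]
(array([0.45599374, 0.21310267, 0.09977845]), array([ 3.69029484e-01,  9.29416640e-01, -1.39466856e-03,  6.69762311e-05]))
```

{"api": "send_rows", "payload": {"increments": [[[0,0.01,0.56,-0.02,0.02,0.01],[0,0.01,0.56,-0.02,0.02,0.01],[0,0,0.56,-0.01,0,0],[0,0,0,0,0,0],[0,0,0,0,0,0],[0,0,0,0,0,0]]]}}

```text
clock: 15.98
eef_pos: [0.4569, 0.214, 0.1011]
tool_rot: [0.368, 0.93, 0.002, 0.001]
ft_force: [-1.1, 0.7, -0.6]
grip_width: 0.0167
```

Run:
```python
from workcell import *
from h import *
o=get_obs();p,q=pose(o);print(p,q,o["ft_force"])
tq=[.36829,.92971,-.0005,-.0002]
r=plan(p,q,[.4556,.2129,.0605],tq,3);show(r)
```

```text
[0.45694299 0.21395473 0.10109282] [3.67963123e-01 9.29838698e-01 1.58928480e-03 7.80870748e-04] [-1.0839254   0.74947741 -0.6414165 ]
[[0.002, -0.012, 0.271, 0.009, 0.001, 0.001],[0.002, -0.012, 0.271, 0.009, 0.001, 0.001],[0.002, -0.011, 0.271, 0.009, 0.001, 0.001]]
```

{"api": "send_rows", "payload": {"increments": [[[0,-0.01,0.25,0,0,0],[0,0,0.2,0,0,0],[0,0,0.15,0,0,0],[0,0,0.1,0,0,0],[0,0,0.08,0,0,0],[0,0,0,0,0,0],[0,0,0,0,0,0]]]}}

```text
clock: 16.85
eef_pos: [0.4553, 0.213, 0.0606]
tool_rot: [0.368, 0.93, 0.0, -0.0]
ft_force: [-1.7, -1.1, -1.6]
grip_width: 0.0166
```

Run:
```python
from workcell import *
from h import *
o=get_obs();p,q=pose(o);print(p,q,o["ft_force"])
c=camera("wrist");np.savez("wrist15.npz",p=p,q=q,**c);cv2.imwrite("pics/wrist15.png",c["color"][:,:,::-1])
c=camera("side");np.savez("side15.npz",**c);crop("side15","sd15",170,200,290,320,5)
```

```text
[0.45533602 0.21302629 0.06058374] [ 3.67964585e-01  9.29839665e-01  3.40898164e-04 -3.82076199e-04] [-1.71812381 -1.06696786 -1.6311769 ]
```

View pics/wrist15.png

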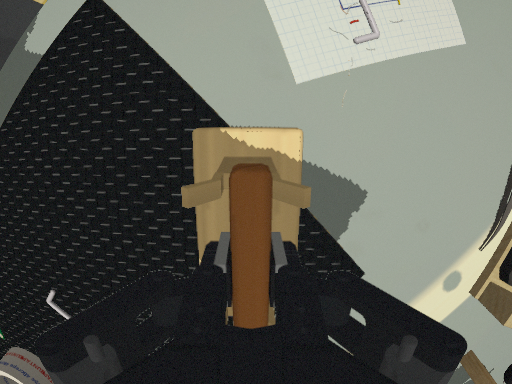

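{"api": "send_rows", "payload": {"increments": [[[0,0,0.02,0,0,0],[0,0,0,0,0,0],[0,0,0,0,0,0]]]}}

```text
clock: 17.32
eef_pos: [0.4554, 0.213, 0.0596]
tool_rot: [0.368, 0.93, 0.0, -0.0]
ft_force: [-1.3, -1.0, 0.8]
grip_width: 0.0172
```

{"api": "send_rows", "payload": {"increments": [[[0,0,0,0,0,0],[0,0,0,0,0,0],[0,0,0,0,0,0],[0,0,0,0,0,0],[0,0,0,0,0,0],[0,0,0,0,0,0]]], "grip": 0}}

```text
clock: 18.08
eef_pos: [0.4555, 0.2132, 0.0596]
tool_rot: [0.368, 0.93, 0.001, -0.0]
ft_force: [-0.1, 0.0, 0.1]
grip_width: 0.0853
```

{"api": "send_rows", "payload": {"increments": [[[0,0,-0.2,0,0,0],[0,0,-0.4,0,0,0],[0,0,-0.8,0,0,0],[0,0,-0.8,0,0,0],[0,0,-0.8,0,0,0],[0,0,-0.8,0,0,0],[0,0,0,0,0,0],[0,0,0,0,0,0]]]}}

```text
clock: 19.08
eef_pos: [0.4553, 0.2128, 0.2496]
tool_rot: [0.368, 0.93, 0.001, -0.0]
ft_force: [-0.5, -0.1, -0.1]
grip_width: 0.0854
```

```bash
python3 look.py 16 0.065
python3 - <<'E'
from workcell import *
from h import *
o=get_obs();p,q=pose(o)
c=camera("wrist");np.savez("wrist16.npz",p=p,q=q,**c);cv2.imwrite("pics/wrist16.png",c["color"][:,:,::-1])
crop("side16","sd16",170,180,320,320,5)
hsv=cv2.cvtColor(c["color"],cv2.COLOR_RGB2HSV);P=wpts(c,p,q)
m=(P[...,2]>.055)&(hsv[...,1]>130)&(hsv[...,0]<15);m[:,:225]=0;m[:,300:]=0;m[:110]=0;m[245:]=0
v,u=np.nonzero(m);Q=np.array([onz(wray(c,a,b,p,q),.08) for a,b in zip(u,v)])
print(p,cv2.minAreaRect((Q[:,:2]*1000).astype(np.float32)),np.percentile(P[m][:,2],[10,50,90]))
T=tray();Q=(pts(np.load("side16.npz"))-HOLE)@T
m=(abs(Q[...,1])<.027)&(abs(Q[...,2])<.004)&(Q[...,0]<.03)&(Q[...,0]>-.12);print("tongue X",m.sum(),np.percentile(Q[m][:,0],[1,5,95,99]).round(4))
b=np.load("scene16.npz")
for n,s0 in[("side0","side16"),("scene1","scene16")]:
    A=np.load(n+".npz");B=np.load(s0+".npz");PA=pts(A);PB=pts(B)
    for nm,box in [("tin",(.57,.68,-.05,.08,.015,.035)),("tape",(.36,.49,-.22,-.08,.035,.055))]:
        for tag,PP in(("a",PA),("b",PB)):
            mm=(PP[...,0]>box[0])&(PP[...,0]<box[1])&(PP[...,1]>box[2])&(PP[...,1]<box[3])&(PP[...,2]>box[4])&(PP[...,2]<box[5]);print(n,nm,tag,mm.sum(),PP[mm].mean(0).round(4))
E
```

```text
19.075 [0.4553 0.2128 0.2496] [ 3.679e-01  9.299e-01  6.000e-04 -2.000e-04] 0.08537955726561815 [-0.5 -0.1 -0.1] clear 9
tip in tray [-0.2232  0.2418  0.2187] hook x in tray [ 0.815  0.093 -0.572]
tip in tray [-0.2232  0.2418  0.2187] hook x in tray [ 0.815  0.093 -0.572]
[0.45473979 0.21259898 0.24843577] ((456.90496826171875, 213.53916931152344), (17.30791473388672, 98.37523651123047), 47.27178192138672) [0.08034441 0.08166792 0.08257759]
tongue X 221 [-0.0927 -0.0912 -0.0367 -0.0355]
side0 tin a 265 [0.6336 0.018  0.0228]
side0 tin b 206 [0.6284 0.0181 0.0227]
side0 tape a 326 [ 0.4286 -0.146   0.0442]
side0 tape b 324 [ 0.4287 -0.1456  0.0443]
scene1 tin a 141 [0.6289 0.0108 0.0224]
scene1 tin b 146 [0.6282 0.0102 0.0224]
scene1 tape a 278 [ 0.4234 -0.1534  0.0443]
scene1 tape b 284 [ 0.4236 -0.1527  0.0442]
```

View pics/sd16.png

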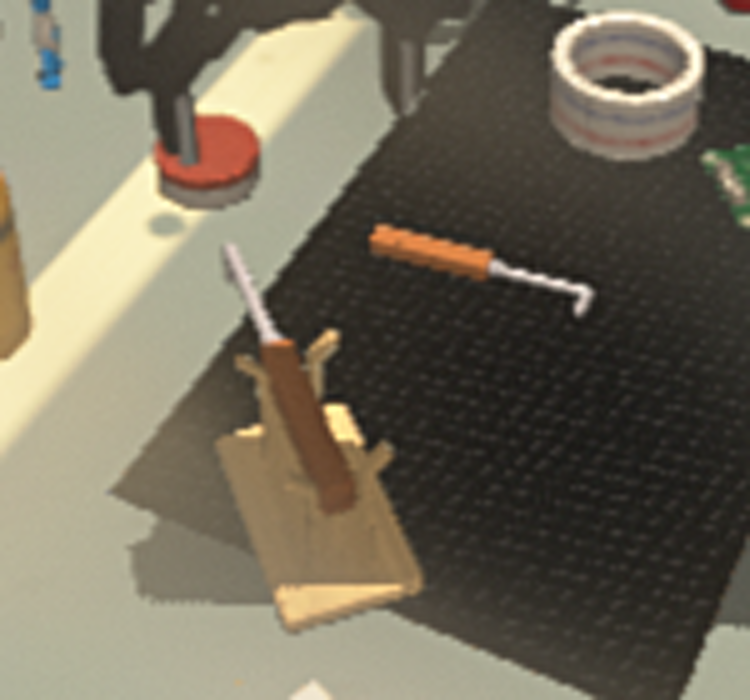

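View pics/wrist16.png

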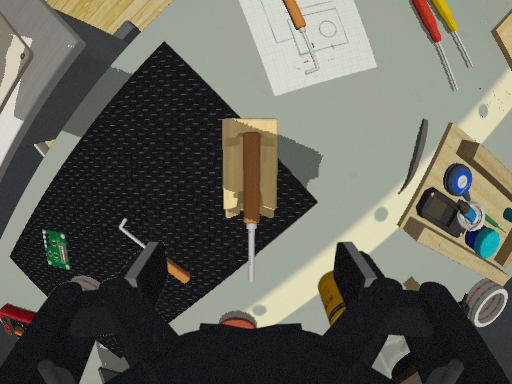

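The hook lies level in its rest (wrist view, handle (252,133) to (251,222), tip (251,280)). The tin and tape roll have not moved, the tray is out, and the arm is clear. I'm handing in.

```bash
python3 -c "
from workcell import *
print(job_done())"
```

```text
the job is handed in; nothing more can be done
None
```

The tray is out to its stop and the hook is back in its rest with the gripper open. I handed in with the clock at about 19 s of the 51 s allowed.

- **Pull:** I gripped the hook in its rest, passed the shank under the visor, dropped the tip into the finger hole and pulled down the slope. The tray stopped moving while the pull rose from about 2 N to about 14 N, so I took that as the stop. I then backed off, lifted the tip clear and laid the hook back.
- **Tray:** the last depth check puts the tongue about 65 mm further out than at the start. That is short of the full 75 mm stroke. The visor geometry suggested the tray was already about 10 mm out when I began, which would account for the difference, but I did not confirm this separately.
- **Hook:** it lies level in the forks, within about 1.5 mm and 0.5° of where it was by the same top-view measurement. It did not slip in the grip.
- **Other objects:** the tape roll matches its starting position within 1 mm. The tin also matches in the scene view. The side view showed a 5 mm difference for the tin, probably because the finger was partly hiding it.
- **Early correction:** my first plane-fit estimate of the extractor's direction was about 4° off and the hole about 13 mm off. I corrected both from the two camera views before going under the visor.
- **Contact:** wrist force never rose above about 16 N, and only the hook touched the tray.

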